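# Change over the snap-in nut cassettes of a feeder

### The arm

A 7-joint arm with a two-finger parallel gripper is mounted at the origin on the work surface; the furniture and walls round the work are solid. World frame = base frame: x ahead of the robot, y to its left, z up, the work surface at z = 0. Lengths are in m, angles in rad, forces in N, time in s.
With the tool pointing down it reaches from about 0.425 to 0.875 m from the base axis. Payload 4.7 kg.
Tool frame: the origin (TCP) lies at the very end of the fingers, on their centre line; the grasp point (between the pads) lies 19 mm behind it (manip.pinch_z is the distance from the TCP to the grasp point, in m); z points along the fingers, y is the line along which they close (so a half turn about z gives the same grasp; the last joint's range is limited). The gripper opens to 85 mm and grips with 20 to 120 N. Pads are 22 mm wide; open, the fingers measure 114 mm over their backs; the gripper's body (76 mm by 85 mm) begins 54 mm behind the grasp point. The pads swing forward as they close: fully open they stand 13 mm farther back than shut.
Start: joints at [1.322, 0.321, -0.07, 1.45, 0.023, 1.371, -0.057], TCP at [0.169, -0.628, 0.193] pointing down, gripper open.
Joint ranges: [-2.86, 2.86], [-0.3, 2.09], [-1.38, 1.24], [0.06, 2.45], [-1.56, 4.7], [0.09, 2.05], [-2.69, 2.69]. Speed limits (rad/s): [2.57, 2.57, 3.14, 3.14, 3.14, 3.14, 3.14].

### API

Orientations are given as a unit quaternion [x, y, z, w].
In Python, from workcell import manip, imaging, models gives the robot as it stands.
- The arm moves only by the tool carry_out, never from a script. Its argument "targets" is a list of rows, each an object of numbers: "grip": the finger opening in m, from 0 to 0.0854; "x", "y", "z": the shift along the tool's x, y, z in m; "spin": the turn about the tool's z in rad. In form: [{"grip": .., "x": .., "y": .., "z": .., "spin": ..}, ...]. A call has 1 to 5 rows; each row shifts and turns the commanded pose from where the row before left it, along the tool's axes as they then stand; what a row does not reach is not made up. A row lasts 1/10 s, in which the tool goes at most 50 mm and 8.59 degrees, less where a joint would pass 70% of its speed; a pose out of reach is approached as far as the arm can. A call with a gripper value outside its range is refused whole. The fingers move at their own pace and stop on an object; "newtons" is the grip in N (left out, the last holds). Time passes only in rows, so rows that do not move let the fingers close. It gives the time, the measured TCP pose, the force, the opening and the grip force at its end, in the units of the state.
- manip.get_state(): the state, without advancing time (a new reading comes with each control period).
- imaging.grab_frame(name): name is "side" or "top"; returns the picture (480x640x3 uint8, red, green, blue); there is no depth.
- imaging.camera_params(name): a dict with "fx", "fy", "cx", "cy" (pixels), "k1" (the pictures are not rectified: a ray, as slopes to the right and down, at radius r is drawn at 1 + k1 r^2 times it, then the intrinsics apply), "position" and "rotation" of the camera in the world. Camera axes: x right, y down, z forward; pixel columns grow to the right and rows downward; lengths in m; the calibration is good to about 2 mm. A picture is of the moment at which its call begins. camera_params takes no time and is no camera call.
- manip.hand_in(): hands the job in; it is judged then, once.
Trained networks look in the newest picture that a camera, given by its name, has taken for a name from the list of things; names that differ only in an ending like _2 or _b are one class to them, and where a whole thing is asked for, a point or a joint stands for the part that bears it (a point fixed in the world has none). Each returns a list of dicts, best first, with "confidence" (0 to 1); they miss things now and then, are a little off and sometimes report something else, mostly with a low value. They report only what shows in the picture. A call takes as long as a camera call.
- models.look_for(camera, name): "point" ([x, y, z] in m, in world coordinates, good to about 4 mm: the middle of the surface that is visible of it).
The state is a dict: "t": time; "qpos": joint angles; "joint_velocities": joint speeds; "tau": joint torques, N m; "eef_pos": TCP position; "tcp_rot": TCP orientation; "contact_force": force on the tool from outside, world axes, zero at the start; "torque": the same for the moment, N m; "opening": opening from 0.0 (shut) to 1.0 (fully open); "grasp_force": force on a finger pad.
Only numpy, scipy, OpenCV 4.12 (cv2) and the standard library are available. Lean on these libraries where they do the work, as an engineer would, in place of code of your own. Each camera call takes 0.05 s, during which the arm holds its last target. There are 200 camera calls.

### The job

The empty cassette in the feeder dock (the one with the little ramp) must be changed for a full one. Fill the cassette in the filling dock where it is with all the hexagon nuts standing on the bench, one to a pocket; then pinch the two sprung tabs of the feeder's cassette to free it and stand it on the free bench, move the filled cassette over the same way and snap it fully home in the feeder dock, and snap the empty one into the filling dock, tabs sprung out under the keepers. Leave the other things on the bench alone.

Things in the scene. Friction and masses are not known exactly. Their poses are not given: they have to be found in the camera images.
- cassette_a: the cassette that starts in the feeder dock: grey, a straight row of four open-topped square pockets, 127 mm long (own x), 36 wide (y), 40 high; under each end a foot bar 56 mm wide, 6 high. Origin: centre of its underside; z up. 0.14 to 0.21 kg, stands by itself, the same turned end for end. A black sprung tab stands halfway along each long side.
- cassette_b: the cassette that starts in the filling dock, exactly like cassette_a. The bench is free for standing a cassette on about x 0.39 to 0.47, y 0.05 to 0.19 m (left of the nuts, nearer than the docks); a fixed wooden rail, 118 mm high, runs along the left from y = 0.208 m, x up to 0.55 m.
- tab_a_left (a joint): sprung tab on cassette_a's own +y side: 0 = sprung out, 0.007 = pressed fully in. It slides straight along y; 2 N at the start, 4.6 N fully in. Tab: 28 mm wide (x), 4 thick, from 4 to 52 mm above the underside; ribbed for a finger 40 mm up. Over the outer faces the two tabs measure 58 mm out, 44 mm pinched fully in.
- tab_a_right (a joint): the same tab on the -y side: 0 = out, 0.007 = fully in. A square barb at the foot of each tab, 4 to 10 mm above the cassette's underside, sticks out 5 mm beyond its outer face.
- tab_b_left (a joint): as tab_a_left, on cassette_b.
- tab_b_right (a joint): as tab_a_right, on cassette_b.
- feeder_dock: dock with a small aluminium delivery ramp at its near (-x) end (30 mm long, 17 high), screwed down: plywood plate 156 (x) x 96 (y) x 6 mm. Origin: centre of the plate's underside; a cassette's origin stands 6 mm above it when home, axes alike or turned end for end. Flared corner guides and end stops, up to 23 mm over the bench, leave the cassette 2 mm play along y, 3 mm along x.
- filling_dock: the dock without a ramp, otherwise the same; same frame, may be turned differently.
- feeder_keeper (a point): middle of the lip edge of the feeder dock's +y keeper (the -y one mirrors it, 29.5 mm from the middle): an aluminium hook 30 mm long (x), top 22.5 mm and lip underside 17.5 mm over the bench, that hangs over the tab's barb. With a tab out the cassette cannot rise; with both tabs fully in, the barbs clear the lips by 2.5 mm.
- filling_keeper (a point): the same point on the filling dock. The barbs are square and do not ride past the lips by pushing or pulling: keep both tabs pinched while lifting out or lowering in, then let go.
- pocket_b1 (a point): centre of the floor of pocket 1 of 4 of cassette_b (in order along its x), 16 mm above its underside; 28 x 28 mm inside, 24 mm deep, walls 3 to 4 mm; axes as the cassette's.
- pocket_b2 (a point): centre of the floor of pocket 2 of 4 of cassette_b (in order along its x), 16 mm above its underside; 28 x 28 mm inside, 24 mm deep, walls 3 to 4 mm; axes as the cassette's.
- pocket_b3 (a point): centre of the floor of pocket 3 of 4 of cassette_b (in order along its x), 16 mm above its underside; 28 x 28 mm inside, 24 mm deep, walls 3 to 4 mm; axes as the cassette's.
- pocket_b4 (a point): centre of the floor of pocket 4 of 4 of cassette_b (in order along its x), 16 mm above its underside; 28 x 28 mm inside, 24 mm deep, walls 3 to 4 mm; axes as the cassette's.
- nut_1: steel hexagon nut, 19 mm across flats, 22 mm across corners, 20 mm high, with a bore, 30 g; origin at its centre, z along the bore; own x is square to one pair of flats (others every 60 degrees). Starts standing on one end, origin 10 mm over the bench. Some starts have fewer nuts.
- nut_2: steel hexagon nut, 19 mm across flats, 22 mm across corners, 20 mm high, with a bore, 30 g; origin at its centre, z along the bore; own x is square to one pair of flats (others every 60 degrees). Starts standing on one end, origin 10 mm over the bench. Some starts have fewer nuts.
- nut_3: steel hexagon nut, 19 mm across flats, 22 mm across corners, 20 mm high, with a bore, 30 g; origin at its centre, z along the bore; own x is square to one pair of flats (others every 60 degrees). Starts standing on one end, origin 10 mm over the bench. Some starts have fewer nuts.
- nut_4: steel hexagon nut, 19 mm across flats, 22 mm across corners, 20 mm high, with a bore, 30 g; origin at its centre, z along the bore; own x is square to one pair of flats (others every 60 degrees). Starts standing on one end, origin 10 mm over the bench. Some starts have fewer nuts.
- butt_hinge: brass butt hinge, 64x51x7 mm; bystander, to be left alone.
- masking_tape: roll of masking tape, 105 mm across, 25 mm high; bystander, to be left alone.
- spring_clip_1: black spring clip with wire handles, 53 mm high; bystander, to be left alone.
- hex_key: bent hexagon key, 114 mm long; bystander, to be left alone.

How it is judged:
On the way, in this order (a step that is already met when the one before it is completed fails the run):
1. every nut lies in a pocket of cassette_b while that still stands in the filling dock (z of nut_1 in the frame of pocket_b1 between 0.005 and 0.0155 m and y of nut_1 in the frame of pocket_b1 between -0.014 and 0.014 m and x of nut_1 in the frame of pocket_b1 between -0.014 and 0.107 m and linear speed of each of nut_1, nut_2, nut_3, nut_4 below 0.02 m/s and z of nut_2 in the frame of pocket_b1 between 0.005 and 0.0155 m and y of nut_2 in the frame of pocket_b1 between -0.014 and 0.014 m and x of nut_2 in the frame of pocket_b1 between -0.014 and 0.107 m and z of nut_3 in the frame of pocket_b1 between 0.005 and 0.0155 m and y of nut_3 in the frame of pocket_b1 between -0.014 and 0.014 m and x of nut_3 in the frame of pocket_b1 between -0.014 and 0.107 m and z of nut_4 in the frame of pocket_b1 between 0.005 and 0.0155 m and y of nut_4 in the frame of pocket_b1 between -0.014 and 0.014 m and x of nut_4 in the frame of pocket_b1 between -0.014 and 0.107 m and distance between cassette_b and filling_dock below 0.03 m), for 0.2 s.
2. cassette_b stands home in the feeder dock, both tabs sprung out, let go (z of cassette_b in the frame of feeder_dock between 0.0045 and 0.0085 m and x of cassette_b in the frame of feeder_dock between -0.005 and 0.005 m and y of cassette_b in the frame of feeder_dock between -0.004 and 0.004 m and angle between the z axis of cassette_b and the z axis of feeder_dock, either way round below 0.06 rad and angle between the x axis of cassette_b and the x axis of feeder_dock, either way round below 0.1 rad and value of joint each of tab_b_left, tab_b_right below 0.002 m and contact force between the fingers and cassette_b below 0.2 N), for 0.3 s.
At the end, for the whole second after the job is handed in: cassette_b home in the feeder dock, cassette_a in the filling dock (on the plate within 2.5 mm, level, 5 mm lengthways and 4 mm sideways of the middle, tabs within 2 mm of fully out); every nut wholly inside a pocket of its own in cassette_b, any way up, at rest (z of cassette_b in the frame of feeder_dock between 0.0045 and 0.0085 m and x of cassette_b in the frame of feeder_dock between -0.005 and 0.005 m and y of cassette_b in the frame of feeder_dock between -0.004 and 0.004 m and angle between the z axis of cassette_b and the z axis of feeder_dock, either way round below 0.06 rad and angle between the x axis of cassette_b and the x axis of feeder_dock, either way round below 0.1 rad and value of joint each of tab_b_left, tab_b_right, tab_a_left, tab_a_right below 0.002 m and z of cassette_a in the frame of filling_dock between 0.0045 and 0.0085 m and x of cassette_a in the frame of filling_dock between -0.005 and 0.005 m and y of cassette_a in the frame of filling_dock between -0.004 and 0.004 m and angle between the z axis of cassette_a and the z axis of filling_dock, either way round below 0.06 rad and angle between the x axis of cassette_a and the x axis of filling_dock, either way round below 0.1 rad and z of nut_1 in the frame of pocket_b1 between 0.005 and 0.0155 m and y of nut_1 in the frame of pocket_b1 between -0.014 and 0.014 m and x of nut_1 in the frame of pocket_b1 between -0.014 and 0.107 m and linear speed of each of nut_1, nut_2, nut_3, nut_4, cassette_a, cassette_b below 0.02 m/s and z of nut_2 in the frame of pocket_b1 between 0.005 and 0.0155 m and y of nut_2 in the frame of pocket_b1 between -0.014 and 0.014 m and x of nut_2 in the frame of pocket_b1 between -0.014 and 0.107 m and z of nut_3 in the frame of pocket_b1 between 0.005 and 0.0155 m and y of nut_3 in the frame of pocket_b1 between -0.014 and 0.014 m and x of nut_3 in the frame of pocket_b1 between -0.014 and 0.107 m and z of nut_4 in the frame of pocket_b1 between 0.005 and 0.0155 m and y of nut_4 in the frame of pocket_b1 between -0.014 and 0.014 m and x of nut_4 in the frame of pocket_b1 between -0.014 and 0.107 m); the robot touches nothing.
It fails at once if a bystander is moved more than 40 mm (distance of any of butt_hinge, masking_tape, spring_clip_1, hex_key from where it was at the start of the episode above 0.04 m).
Of nut_1, nut_2, nut_3, nut_4 only 2 to 4 are there at a start; the rules pass over those that are not, and their reading is None.
At some moment in a run one of nut_1, nut_2, nut_3, nut_4 may be knocked a few centimetres aside while the robot is not near it.
Once in a run the grip may slacken for a moment while it holds something.
It also fails if it takes over 208 s, if anything falls off the work surface, if the arm or the gripper's body presses on something with over 40 N, if the wrist force passes 120 N, or if a joint passes its speed limit or range.

## Working session

There is one attempt and no reset: what is moved stays moved. The work goes in short steps, Python scripts to look and compute and a tool call to move; the robot and the scene stay as the last step left them, time stands still between calls to the robot, and variables do not carry over. Pictures are saved under pics/ and viewed, at most 14 in all, crops included, and the job is handed in when it is done.

Besides the shell and the picture viewer there is one more tool, called after "Request:" as name(argument=value, ...) on one line, values as JSON. carry_out: Moves the arm, as the interface text tells. Its arguments: {"type":"object","properties":{"targets":{"type":"array"},"newtons":{"type":"number"}},"required":["targets"]}

```bash
ls -la; mkdir -p pics
cat > h.py <<'E'
import numpy as np, cv2
from workcell import manip, imaging, models
E
python3 - <<'E'
from h import *
s=manip.get_state(); print(s)
for c in ("side","top"):
    im=imaging.grab_frame(c); cv2.imwrite(f"pics/{c}0.png",im[:,:,::-1]); print(c,imaging.camera_params(c))
    for n in ["cassette_a","nut_1","feeder_dock","filling_dock","feeder_keeper","tab_a_left","pocket_b1","butt_hinge","masking_tape","spring_clip_1","hex_key"]:
        print(c,n,[(np.round(d["point"],3).tolist(),round(d["confidence"],2)) for d in models.look_for(c,n)])
E
```

```text
total 12
drwxr-xr-x  3 agent agent 4096 Dec  2 15:15 .
drwxr-xr-x 23 root  root  4096 Dec  2 15:15 ..
drwxr-xr-x  2 agent agent 4096 Dec  2 15:15 pics
{'t': 0.0, 'qpos': array([ 1.3220917 ,  0.32182104, -0.07008516,  1.45169408,  0.02260141,
        1.37080747, -0.05690048]), 'joint_velocities': array([-6.33081283e-04,  2.62504405e-04, -1.24237226e-03, -7.49674460e-05,
        5.52905115e-04, -7.08644072e-04, -9.88998978e-04]), 'tau': array([-2.58785340e-04, -4.93580675e+01, -3.82472696e-01, -3.14334655e+01,
        1.30386598e-02,  1.13914412e-02, -3.21209043e-06]), 'eef_pos': array([ 0.16864907, -0.62709286,  0.19191528]), 'tcp_rot': array([ 9.91376619e-01,  1.31039901e-01, -1.77374747e-04, -9.55128613e-04]), 'contact_force': array([-0.55388638, -1.05847101,  0.1530016 ]), 'torque': array([ 0.00285033, -0.0381849 ,  0.03032629]), 'grasp_force': 0.0, 'opening': 1.0022759187627315}
side {'fx': 520.3318165125929, 'fy': 520.3318165125929, 'cx': 317.2484004840527, 'cy': 237.73210928936004, 'k1': -0.039082807739118514, 'position': array([ 0.28447137, -0.82137364,  0.45432297]), 'rotation
[... 1194 characters left out ...]
_a [([0.596, -0.158, 0.021], 0.97), ([0.597, 0.067, 0.026], 0.85)]
top nut_1 [([0.424, -0.091, 0.02], 0.57), ([0.44, -0.227, 0.02], 0.51), ([0.426, -0.006, 0.022], 0.42)]
top feeder_dock [([0.572, 0.049, 0.008], 0.73), ([0.586, -0.145, 0.005], 0.34), ([0.591, -0.152, 0.026], 0.21)]
top filling_dock [([0.587, -0.147, 0.007], 0.7)]
top feeder_keeper [([0.573, 0.046, 0.009], 0.75)]
top tab_a_left []
top pocket_b1 [([0.592, -0.15, 0.024], 0.95)]
top butt_hinge [([0.365, -0.253, 0.004], 0.82)]
top masking_tape [([0.509, -0.336, 0.024], 0.83), ([0.412, -0.312, 0.012], 0.4)]
top spring_clip_1 [([0.413, -0.31, 0.014], 0.58)]
top hex_key [([0.363, -0.164, 0.005], 0.54), ([0.423, -0.091, 0.02], 0.46)]
```

View pics/top0.png

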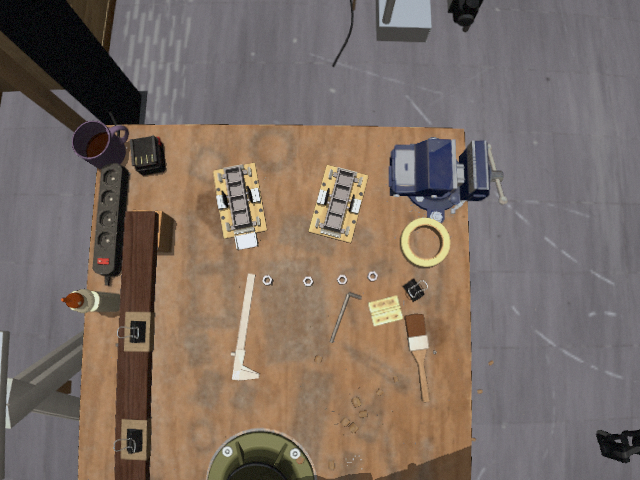

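View pics/side0.png

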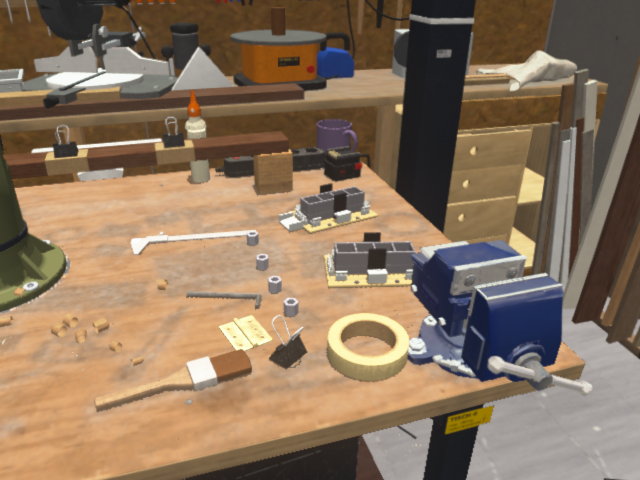

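View crop.

The top view shows the feeder cassette at about (240,197) with its ramp at (246,241), and the filling cassette at (340,203). Four nuts sit at (267,281), (308,281), (342,280) and (373,276). Next I'll zoom in on the docks.

```bash
cat >> h.py <<'E'
from scipy.spatial.transform import Rotation as R
def P(c,X):
    p=imaging.camera_params(c); X=np.atleast_2d(np.asarray(X,float))
    q=R.from_quat(p["rotation"]).inv().apply(X-p["position"]); s=q[:,:2]/q[:,2:]
    s=s*(1+p["k1"]*(s**2).sum(1,keepdims=True)); return s*[p["fx"],p["fy"]]+[p["cx"],p["cy"]]
def ray(c,uv):
    p=imaging.camera_params(c); d=(np.atleast_2d(np.asarray(uv,float))-[p["cx"],p["cy"]])/[p["fx"],p["fy"]]; s=d.copy()
    for _ in range(20): s=d/(1+p["k1"]*(s**2).sum(1,keepdims=True))
    return p["position"],R.from_quat(p["rotation"]).apply(np.c_[s,np.ones(len(s))])
def onz(c,uv,z):
    o,d=ray(c,uv); return o+d*((z-o[2])/d[:,2:])
E
python3 - <<'E'
from h import *
im=cv2.imread("pics/top0.png"); 
c=im[155:295,190:390]; cv2.imwrite("pics/topcrop.png",cv2.resize(c,None,fx=4,fy=4,interpolation=cv2.INTER_CUBIC))
im=cv2.imread("pics/side0.png"); c=im[175:325,240:430]; cv2.imwrite("pics/sidecrop.png",cv2.resize(c,None,fx=4,fy=4,interpolation=cv2.INTER_CUBIC)[:600])
print(P("top",[[.47,.05,0],[.47,.19,0],[.39,.05,0],[.39,.19,0]]).round(1).tolist())
print(onz("top",[[250,275],[257,376],[234,379]],0.005).round(3).tolist(),onz("top",[[267,281],[308,281],[342,280],[373,276]],0.02).round(3).tolist())
E
```

```text
[[243.5, 258.9], [179.8, 257.7], [242.1, 296.1], [177.8, 294.5]]
[[0.435, 0.034, 0.005], [0.224, 0.013, 0.005], [0.216, 0.061, 0.005]] [[0.422, -0.005, 0.02], [0.424, -0.091, 0.02], [0.427, -0.162, 0.02], [0.436, -0.227, 0.02]]
```

View pics/topcrop.png

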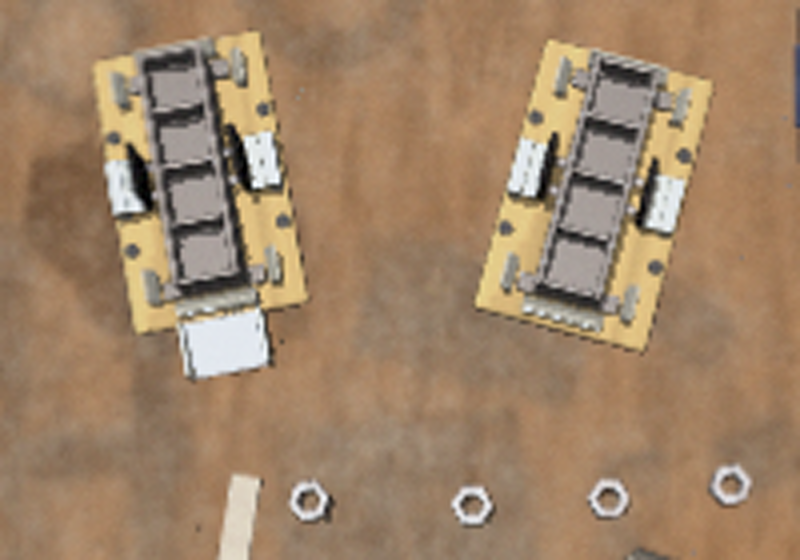

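View pics/sidecrop.png

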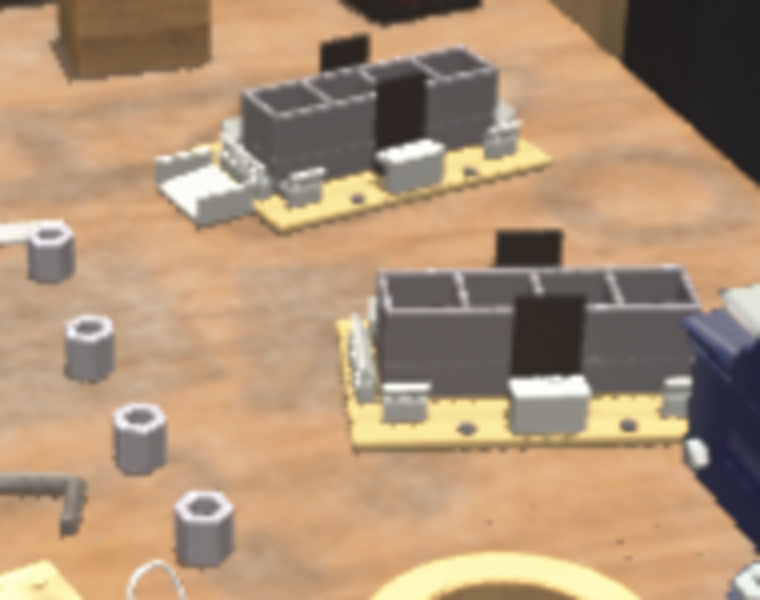

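The crops show feeder plate corners at about (95,62), (260,32), (310,298) and (135,333), and filling plate corners at about (548,40), (714,82), (648,352) and (475,305), all in crop pixels. The tabs are halfway along each long side, and both cassettes are empty. I'll fit the dock and cassette poses next.

```bash
cat > fit.py <<'E'
from h import *
from scipy.optimize import least_squares, minimize
def g(c): return cv2.GaussianBlur(cv2.cvtColor(cv2.imread(f"pics/{c}0.png"),cv2.COLOR_BGR2LAB).astype(np.float32),(0,0),0.7)
G={c:g(c) for c in("top","side")}
def samp(I,uv): return cv2.remap(I,uv[:,0].astype(np.float32).reshape(-1,1),uv[:,1].astype(np.float32).reshape(-1,1),cv2.INTER_CUBIC)[:,0]
def edgepts(poly,n=40):
    poly=np.array(poly,float); nx=np.roll(poly,-1,0); t=np.linspace(.04,.96,n)[:,None]
    return np.concatenate([a+(b-a)*t for a,b in zip(poly,nx)])
def score(c,pose,polys,off=.002):
    x,y,a=pose; s=0
    for pts,nrm in polys:   # local pts, normals (xy)
        Rm=np.array([[np.cos(a),-np.sin(a),0],[np.sin(a),np.cos(a),0],[0,0,1]])
        A=P(c,(pts+nrm*off)@Rm.T+[x,y,0]); B=P(c,(pts-nrm*off)@Rm.T+[x,y,0])
        s+=np.abs(samp(G[c],A)-samp(G[c],B)).sum(1).mean()
    return s
def rect(L,W,z,sides="xXyY"):
    out=[]; t=np.linspace(-.45,.45,40)[:,None]
    for s in sides:
        sg=1 if s.isupper() else -1
        if s in"xX": out.append((np.c_[np.full(40,sg*L/2),t*W,np.full(40,z)],np.array([sg,0,0.])))
        else: out.append((np.c_[t*L,np.full(40,sg*W/2),np.full(40,z)],np.array([0,sg,0.])))
    return out
def fit(c,p0,polys,d=.006):
    best=None
    for dx in np.arange(-d,d+1e-6,.002):
        for dy in np.arange(-d,d+1e-6,.002):
            for da in(-.04,0,.04):
                q=np.array(p0)+[dx,dy,da]; s=score(c,q,polys)
                if best is None or s>best[0]: best=(s,q)
    r=minimize(lambda q:-score(c,q,polys),best[1],method="Nelder-Mead",options=dict(initial_simplex=best[1]+np.array([[0,0,0],[.001,0,0],[0,.001,0],[0,0,.02]]),xatol=1e-5))
    return r.x,-r.fun
E
python3 - <<'E'
from fit import *
f=lambda l:(np.array(l)+.5)/4-.5+[190,155]
C={"feeder":[(95,62),(260,32),(310,298),(135,333)],"filling":[(548,40),(714,82),(648,352),(475,305)]}
L=np.array([[78,48],[78,-48],[-78,-48],[-78,48]])/1e3
for k,v in C.items():
    W=onz("top",f(v),.006)[:,:2]
    r=least_squares(lambda p:((L@np.array([[np.cos(p[2]),np.sin(p[2])],[-np.sin(p[2]),np.cos(p[2])]])+p[:2])-W).ravel(),[*W.mean(0),0])
    print(k,r.x.round(4),"res mm",(r.fun*1e3).round(1), "sides",np.linalg.norm(W-np.roll(W,-1,0),axis=1).round(4))
    for c in("top","side"):
        p,s=fit(c,r.x,rect(.156,.096,.006,"xXyY" if c=="top" else "xy")); print(" plate",c,p.round(4),round(s,1))
        p,s=fit(c,r.x,rect(.127,.036,.046)); print(" cass rim",c,p.round(4),round(s,1))
for c,px in (("top",[[267,281],[308,281],[342,280],[373,276]]),):
    for n in onz("top",px,.02):
        pass
im=G["top"]; L0=im[:,:,0]
def hexp(a,r): return np.c_[np.cos(a+np.arange(6)*np.pi/3),np.sin(a+np.arange(6)*np.pi/3)]*r
for n in onz("top",[[267,281],[308,281],[342,280],[373,276]],.02):
    best=None
    def ren(x,y,a,r0=(267,281)):
        u0=np.floor(P("top",[n])[0]).astype(int)-9
        S=16; m=np.zeros((18*S,18*S),np.uint8)
        def po(pts,z,val):
            q=(P("top",np.c_[pts+[x,y],np.full(len(pts),z)])-u0+.5)*S-.5
            cv2.fillPoly(m,[np.round(q).astype(np.int32)],val)
        po(hexp(a,.011),.02,255)
        th=np.linspace(0,2*np.pi,40)[:-1]; po(np.c_[np.cos(th),np.sin(th)]*.0055,.02,60)
        k=cv2.resize(m,(18,18),interpolation=cv2.INTER_AREA).astype(np.float32); k=cv2.GaussianBlur(k,(0,0),.7)
        I=L0[u0[1]:u0[1]+18,u0[0]:u0[0]+18]; return np.corrcoef(k.ravel(),I.ravel())[0,1]
    res=[]
    for a in np.deg2rad(np.arange(0,60,7.5)):
        r=minimize(lambda p:-ren(p[0],p[1],a),n[:2],method="Nelder-Mead",options=dict(initial_simplex=n[:2]+np.array([[0,0],[.0015,0],[0,.0015]]),xatol=1e-5,fatol=1e-6)); res.append((round(-r.fun,4),int(round(np.rad2deg(a))),*r.x.round(4)))
    res.sort(reverse=True); print("nut (corr, corner deg, x,y)",res[:3],res[-1])
for d in [*models.look_for("side","nut_1")]: pass
E
```

```text
feeder [0.5998 0.063  0.2054] res mm [ 0.4  1.5  1.9 -1.  -1.7  0.  -0.6 -0.5] sides [0.0933 0.1527 0.0968 0.1546]
 plate top [0.6003 0.0649 0.21  ] 244.3Traceback (most recent call last):
  File "<stdin>", line 11, in <module>
  File "fit.py", line 28, in fit
    q=np.array(p0)+[dx,dy,da]; s=score(c,q,polys)
                                 ~~~~~^^^^^^^^^^^
  File "fit.py", line 13, in score
    A=P(c,(pts+nrm*off)@Rm.T+[x,y,0]); B=P(c,(pts-nrm*off)@Rm.T+[x,y,0])
                                         ~^^^^^^^^^^^^^^^^^^^^^^^^^^^^^^
  File "h.py", line 5, in P
    p=imaging.camera_params(c); X=np.atleast_2d(np.asarray(X,float))
ValueError: time passes only in moves, steps and waits
```

```bash
sed -i 's/imaging.camera_params(c)/CP(c)/' h.py; sed -i '2a import functools\n@functools.lru_cache(None)\ndef CP(c): return imaging.camera_params(c)' h.py
cat > run1.py <<'E'
from fit import *
f=lambda l:(np.array(l)+.5)/4-.5+[190,155]
for k,x0 in {"feeder":[.6003,.0649,.21],"filling":[.593,-.153,-.2]}.items():
    for c in("top","side"):
        p,s=fit(c,x0,rect(.156,.096,.006,"xXyY" if c=="top" else "xy")); print(k," plate",c,p.round(4),round(s,1))
        p,s=fit(c,x0,rect(.127,.036,.046)); print(" cass rim",c,p.round(4),round(s,1))
L0=G["top"][:,:,0]
def hexp(a,r): return np.c_[np.cos(a+np.arange(6)*np.pi/3),np.sin(a+np.arange(6)*np.pi/3)]*r
for n in onz("top",[[267,281],[308,281],[342,280],[373,276]],.02):
    def ren(x,y,a):
        u0=np.floor(P("top",[n])[0]).astype(int)-9
        S=16; m=np.zeros((18*S,18*S),np.uint8)
        def po(pts,z,val):
            q=(P("top",np.c_[pts+[x,y],np.full(len(pts),z)])-u0+.5)*S-.5
            cv2.fillPoly(m,[np.round(q).astype(np.int32)],val)
        po(hexp(a,.011),.02,255)
        th=np.linspace(0,2*np.pi,40)[:-1]; po(np.c_[np.cos(th),np.sin(th)]*.0055,.02,60)
        k=cv2.resize(m,(18,18),interpolation=cv2.INTER_AREA).astype(np.float32); k=cv2.GaussianBlur(k,(0,0),.7)
        I=L0[u0[1]:u0[1]+18,u0[0]:u0[0]+18]; return np.corrcoef(k.ravel(),I.ravel())[0,1]
    res=[]
    for a in np.deg2rad(np.arange(0,60,7.5)):
        r=minimize(lambda p:-ren(p[0],p[1],a),n[:2],method="Nelder-Mead",options=dict(initial_simplex=n[:2]+np.array([[0,0],[.0015,0],[0,.0015]]),xatol=1e-5,fatol=1e-6)); res.append((float(round(-r.fun,4)),int(round(np.rad2deg(a))),*r.x.round(4).tolist()))
    res.sort(reverse=True); print("nut (corr, corner deg, x,y)",res[:3],res[-1])
E
time python3 run1.py
```

```text
feeder  plate top [0.6004 0.065  0.2116] 244.5
 cass rim top [0.5995 0.0601 0.2104] 287.9
feeder  plate side [0.6013 0.0626 0.1901] 78.7
 cass rim side [0.5981 0.06   0.2122] 128.0
filling  plate top [ 0.5965 -0.153  -0.2462] 218.2
 cass rim top [ 0.5945 -0.1557 -0.2458] 251.5
filling  plate side [ 0.5953 -0.1548 -0.2417] 102.7
 cass rim side [ 0.5923 -0.1541 -0.2402] 187.1
nut (corr, corner deg, x,y) [(0.7607, 45, 0.4255, -0.0029), (0.7598, 38, 0.4256, -0.003), (0.7593, 53, 0.4256, -0.0029)] (0.7501, 15, 0.4255, -0.0028)
nut (corr, corner deg, x,y) [(0.8607, 30, 0.4245, -0.0891), (0.8606, 22, 0.4245, -0.089), (0.8554, 38, 0.4245, -0.0891)] (0.8414, 0, 0.4245, -0.089)
nut (corr, corner deg, x,y) [(0.7895, 30, 0.4294, -0.1615), (0.7875, 22, 0.4294, -0.1615), (0.786, 38, 0.4294, -0.1614)] (0.7718, 0, 0.4296, -0.1614)
nut (corr, corner deg, x,y) [(0.8486, 45, 0.4375, -0.2262), (0.8473, 38, 0.4376, -0.2262), (0.8441, 53, 0.4375, -0.2263)] (0.8335, 15, 0.4377, -0.2261)
real	0m4.821s
user	0m5.155s
sys	0m0.171s
```

```bash
cat > plan.py <<'E'
from h import *
def pose():
    s=manip.get_state(); q=s["tcp_rot"]; M=R.from_quat(q).as_matrix(); return np.r_[s["eef_pos"],np.arctan2(M[1,0],M[0,0])],s
def plan(wps,start=None,step=.045,ang=.145):
    """wps: list of (x,y,z,phi[,grip[,hold rows]]); prints rows in calls of <=5"""
    cur=(pose()[0] if start is None else np.array(start,float)).copy(); rows=[]; w=None
    for wp in wps:
        if isinstance(wp,tuple) and wp[0]=="g": rows+=[{"grip":wp[1]}]*wp[2]; w=wp[1]; continue
        wp=np.array(wp,float); d=wp-cur; d[3]=(d[3]+np.pi)%(2*np.pi)-np.pi; end=cur+d
        n=max(1,int(np.ceil(max(np.linalg.norm(d[:3])/step,abs(d[3])/ang))))
        for i in range(1,n+1):
            t=cur+(end-cur)/(n-i+1); f=cur[3]; v=t-cur
            r=dict(x=round(v[0]*np.cos(f)+v[1]*np.sin(f),4),y=round(v[0]*np.sin(f)-v[1]*np.cos(f),4),z=round(-v[2],4),spin=round(-v[3],3))
            for k in "xyz": r[k]=round(r[k]*2e3)/2e3
            cur=np.r_[cur[:2]+[r["x"]*np.cos(f)+r["y"]*np.sin(f),r["x"]*np.sin(f)-r["y"]*np.cos(f)],cur[2]-r["z"],f-r["spin"]]
            rows.append({k:a for k,a in r.items() if a})
    import json
    for i in range(0,len(rows),5): print(json.dumps(rows[i:i+5]))
    print("end",cur.round(4))
E
python3 - <<'E'
from plan import *
print(pose()[0])
plan([(.4375,-.2262,.10,1.798)])
E
```

```text
[ 0.16886148 -0.62770347  0.19304593  0.26287273]
[{"x": 0.033, "y": -0.029, "z": 0.0085, "spin": -0.14}, {"x": 0.037, "y": -0.024, "z": 0.0085, "spin": -0.14}, {"x": 0.0395, "y": -0.0185, "z": 0.0085, "spin": -0.139}, {"x": 0.042, "y": -0.013, "z": 0.0085, "spin": -0.14}, {"x": 0.0435, "y": -0.007, "z": 0.0085, "spin": -0.139}]
[{"x": 0.044, "y": -0.001, "z": 0.0085, "spin": -0.14}, {"x": 0.0435, "y": 0.0055, "z": 0.0085, "spin": -0.139}, {"x": 0.0425, "y": 0.011, "z": 0.0085, "spin": -0.14}, {"x": 0.0405, "y": 0.017, "z": 0.0085, "spin": -0.139}, {"x": 0.0375, "y": 0.0225, "z": 0.0085, "spin": -0.14}]
[{"x": 0.034, "y": 0.0275, "z": 0.008, "spin": -0.139}]
end [ 0.4374 -0.2264  0.1     1.7979]
```

Request:
carry_out(targets=[{"grip": 0.036, "x": 0.033, "y": -0.029, "z": 0.0085, "spin": -0.14}, {"x": 0.037, "y": -0.024, "z": 0.0085, "spin": -0.14}, {"x": 0.0395, "y": -0.0185, "z": 0.0085, "spin": -0.139}, {"x": 0.042, "y": -0.013, "z": 0.0085, "spin": -0.14}, {"x": 0.0435, "y": -0.007, "z": 0.0085, "spin": -0.139}], newtons=30)

```text
invalid input
```

Request:
carry_out(targets=[{"x": 0.044, "y": -0.001, "z": 0.0085, "spin": -0.14}, {"x": 0.0435, "y": 0.0055, "z": 0.0085, "spin": -0.139}, {"x": 0.0425, "y": 0.011, "z": 0.0085, "spin": -0.14}, {"x": 0.0405, "y": 0.017, "z": 0.0085, "spin": -0.139}, {"x": 0.0375, "y": 0.0225, "z": 0.0085, "spin": -0.14}])

```text
invalid input
```

Request:
carry_out(targets=[{"x": 0.034, "y": 0.0275, "z": 0.008, "spin": -0.139}, {"x": 0}, {"x": 0}])

```text
invalid input
```

Request:
carry_out(targets=[{"grip": 0.036, "x": 0.033, "y": -0.029, "z": 0.0085, "spin": -0.14}, {"grip": 0.036, "x": 0.037, "y": -0.024, "z": 0.0085, "spin": -0.14}, {"grip": 0.036, "x": 0.0395, "y": -0.0185, "z": 0.0085, "spin": -0.139}, {"grip": 0.036, "x": 0.042, "y": -0.013, "z": 0.0085, "spin": -0.14}, {"grip": 0.036, "x": 0.0435, "y": -0.007, "z": 0.0085, "spin": -0.139}], newtons=30)

```text
t: 1.7
eef_pos: [0.2918, -0.4437, 0.1504]
tcp_rot: [0.886, 0.465, -0.0, 0.0]
contact_force: [-0.1, 0.0, -0.5]
opening: 0.421
grasp_force: 0.0
```

Run:
```python
import re
s=open('plan.py').read()
s=s.replace('rows+=[{"grip":wp[1]}]*wp[2]; w=wp[1]; continue','w=wp[1]; rows+=[dict(grip=w,x=0,y=0,z=0,spin=0)]*wp[2]; continue')
s=s.replace('rows.append({k:a for k,a in r.items() if a})','rows.append(dict(grip=w,**r))')
s=s.replace('start=None,step','start=None,w=0.036,step').replace('rows=[]; w=None','rows=[]')
open('plan.py','w').write(s)
from plan import *
print(pose()[0]); plan([(.4375,-.2262,.10,1.798)])
```

```text
[ 0.2917633  -0.44368126  0.15042275  0.96634243]
[{"grip": 0.036, "x": 0.0435, "y": -0.0005, "z": 0.0085, "spin": -0.139}, {"grip": 0.036, "x": 0.0435, "y": 0.0055, "z": 0.0085, "spin": -0.139}, {"grip": 0.036, "x": 0.042, "y": 0.0115, "z": 0.0085, "spin": -0.138}, {"grip": 0.036, "x": 0.04, "y": 0.017, "z": 0.0085, "spin": -0.139}, {"grip": 0.036, "x": 0.0375, "y": 0.0225, "z": 0.008, "spin": -0.138}]
[{"grip": 0.036, "x": 0.034, "y": 0.027, "z": 0.0085, "spin": -0.139}]
end [ 0.4373 -0.2264  0.0999  1.7983]
```

Request:
carry_out(targets=[{"grip": 0.036, "x": 0.0435, "y": -0.0005, "z": 0.0085, "spin": -0.139}, {"grip": 0.036, "x": 0.0435, "y": 0.0055, "z": 0.0085, "spin": -0.139}, {"grip": 0.036, "x": 0.042, "y": 0.0115, "z": 0.0085, "spin": -0.138}, {"grip": 0.036, "x": 0.04, "y": 0.017, "z": 0.0085, "spin": -0.139}, {"grip": 0.036, "x": 0.0375, "y": 0.0225, "z": 0.008, "spin": -0.138}])

```text
t: 2.2
eef_pos: [0.4144, -0.2634, 0.1085]
tcp_rot: [0.675, 0.738, -0.0, 0.0]
contact_force: [0.7, -0.7, 0.4]
opening: 0.418
grasp_force: 0.0
```

Request:
carry_out(targets=[{"grip": 0.036, "x": 0.034, "y": 0.027, "z": 0.0085, "spin": -0.139}, {"grip": 0.036, "x": 0, "y": 0, "z": 0.03, "spin": 0}, {"grip": 0.036, "x": 0, "y": 0, "z": 0.02, "spin": 0}, {"grip": 0.036, "x": 0, "y": 0, "z": 0, "spin": 0}])

```text
t: 2.6
eef_pos: [0.4356, -0.2272, 0.0476]
tcp_rot: [0.624, 0.781, -0.0, -0.003]
contact_force: [-0.8, 0.1, -0.8]
opening: 0.424
grasp_force: 0.0
```

Run:
```python
from plan import *
print(pose()[0])
im=imaging.grab_frame("side"); cv2.imwrite("pics/side1.png",im[:,:,::-1]); cv2.imwrite("pics/s1c.png",cv2.resize(im[200:330,200:350,::-1],None,fx=4,fy=4,interpolation=cv2.INTER_CUBIC))
p=pose()[0]; print(P("side",[p[:3]]),P("side",[[.4375,-.2262,0],[.4375,-.2262,.02]]))
```

```text
[ 0.43564957 -0.22717483  0.04758426  1.79382195]
[[290.60772329 285.14577239]] [[291.12170961 312.71693843]
 [290.97841743 301.41046057]]
```

View pics/s1c.png

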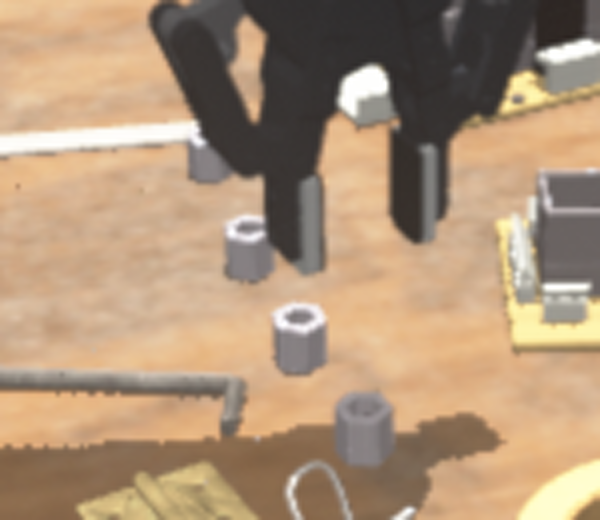

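The picture shows nut 4 at crop (364,430) as predicted. The fingertips, at about (300,270) and (415,240), look higher than the reported TCP, so I'll take another picture at rest.

Request:
carry_out(targets=[{"grip": 0.036, "x": 0, "y": 0, "z": 0, "spin": 0}, {"grip": 0.036, "x": 0, "y": 0, "z": 0, "spin": 0}])

```text
t: 2.85
eef_pos: [0.4386, -0.2296, 0.0514]
tcp_rot: [0.625, 0.781, 0.0, 0.001]
contact_force: [0.2, 0.4, 0.4]
opening: 0.423
grasp_force: 0.0
```

Run:
```python
from plan import *
a=cv2.imread("pics/side1.png")
im=imaging.grab_frame("side")[:,:,::-1]; cv2.imwrite("pics/side2.png",im); t=imaging.grab_frame("top")[:,:,::-1]; cv2.imwrite("pics/top2.png",t)
p,s=pose(); print(p,s["t"],s["opening"]); print(np.abs(im.astype(int)-a).sum(2)[200:330,200:350].mean())
v=np.array([np.sin(p[3]),-np.cos(p[3]),0]); 
print(P("side",[p[:3]+v*.018,p[:3]-v*.018]),P("top",[p[:3]+v*.018,p[:3]-v*.018]))
c=np.hstack([cv2.resize(im[180:310,250:350],None,fx=4,fy=4),cv2.resize(t[210:340,330:430],None,fx=4,fy=4)]); cv2.imwrite("pics/c2.png",c)
```

```text
[ 0.43839151 -0.22940287  0.05117009  1.79214169] 2.95 0.428899150273809
16.013435897435897
[[303.22176574 280.91984239]
 [280.43150194 287.75775411]] [[373.87012982 265.31493956]
 [377.73251296 282.55887336]]
```

View pics/c2.png

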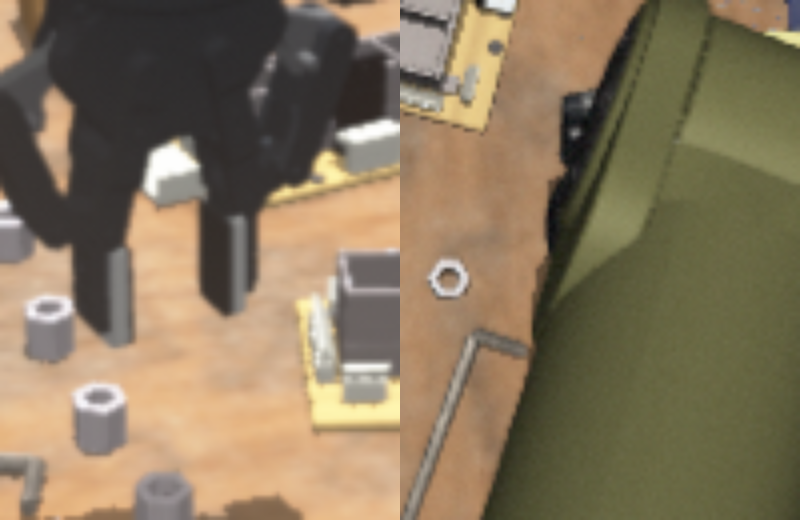

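Run:
```python
from plan import *
for z in (.03,.05,.07,.085,.1): print(z,onz("side",[[278.7,265],[308,257],[293.3,261]],z).round(3).tolist())
p=pose()[0]; print(p, P("side",[[p[0],p[1],z] for z in (.05,.09,.125,.16)]).round(0).tolist(),P("top",[[p[0],p[1],z] for z in (.05,.125,.2)]).round(0).tolist())
print(R.from_quat(manip.get_state()["tcp_rot"]).as_matrix().round(3))
im=cv2.imread("pics/side2.png"); cv2.imwrite("pics/s2f.png",cv2.resize(im[100:340,180:450],None,fx=2.4,fy=2.4))
```

```text
0.03 [[0.441, -0.14, 0.03], [0.492, -0.129, 0.03], [0.466, -0.134, 0.03]]
0.05 [[0.433, -0.172, 0.05], [0.482, -0.161, 0.05], [0.457, -0.167, 0.05]]
0.07 [[0.426, -0.204, 0.07], [0.472, -0.194, 0.07], [0.449, -0.199, 0.07]]
0.085 [[0.42, -0.228, 0.085], [0.465, -0.218, 0.085], [0.442, -0.223, 0.085]]
0.1 [[0.415, -0.252, 0.1], [0.458, -0.243, 0.1], [0.436, -0.248, 0.1]]
[ 0.43839151 -0.22940287  0.05117009  1.79214169] [[292.0, 285.0], [292.0, 260.0], [291.0, 238.0], [291.0, 214.0]] [[376.0, 274.0], [380.0, 271.0], [386.0, 268.0]]
[[-0.22   0.976  0.002]
 [ 0.976  0.22  -0.001]
 [-0.002  0.001 -1.   ]]
```

View pics/s2f.png

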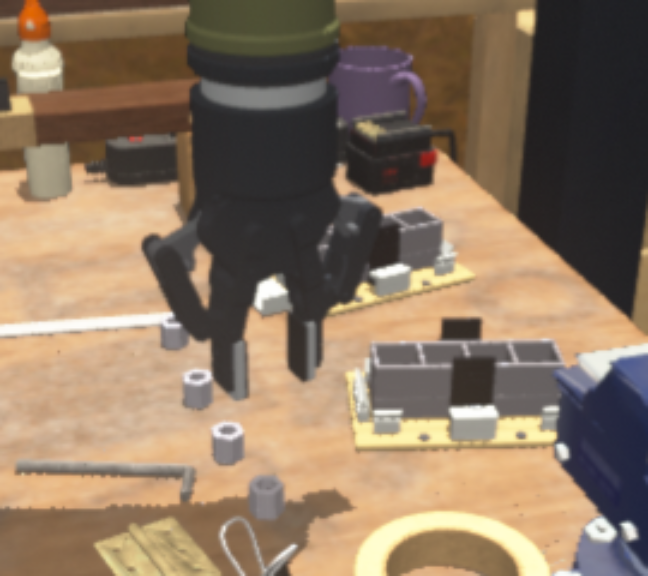

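Request:
carry_out(targets=[{"grip": 0.036, "x": 0.003, "y": 0, "z": 0.02, "spin": 0}, {"grip": 0.036, "x": 0, "y": 0, "z": 0.01, "spin": 0}, {"grip": 0.036, "x": 0, "y": 0, "z": 0.009, "spin": 0}, {"grip": 0.036, "x": 0, "y": 0, "z": 0, "spin": 0}, {"grip": 0.036, "x": 0, "y": 0, "z": 0, "spin": 0}])

```text
t: 3.45
eef_pos: [0.4372, -0.2259, 0.0112]
tcp_rot: [0.624, 0.781, 0.0, 0.0]
contact_force: [-0.5, -0.3, 0.3]
opening: 0.425
grasp_force: 0.0
```

Request:
carry_out(targets=[{"grip": 0.01, "x": 0, "y": 0, "z": 0, "spin": 0}, {"grip": 0.01, "x": 0, "y": 0, "z": 0, "spin": 0}, {"grip": 0.01, "x": 0, "y": 0, "z": 0, "spin": 0}, {"grip": 0.01, "x": 0, "y": 0, "z": 0, "spin": 0}])

```text
t: 3.85
eef_pos: [0.4372, -0.2258, 0.0112]
tcp_rot: [0.624, 0.781, -0.0, 0.0]
contact_force: [0.7, 0.4, 0.3]
opening: 0.117
grasp_force: 0.0
```

Run:
```python
from plan import *
print(manip.pinch_z,[a for a in dir(manip) if a[0]!="_"],[a for a in dir(models) if a[0]!="_"])
im=imaging.grab_frame("side")[:,:,::-1]; p=pose()[0]; print(p,P("side",[p[:3]]))
t=imaging.grab_frame("top")[:,:,::-1]
b=cv2.imread("pics/top0.png")
c=np.hstack([cv2.resize(im[180:330,240:340],None,fx=4,fy=4),cv2.resize(t[190:340,330:430],None,fx=4,fy=4)]); cv2.imwrite("pics/c3.png",c)
```

```text
0.0187 ['PlanningError', 'get_state', 'hand_in', 'pinch_z'] ['look_for']
[ 0.4371432  -0.22582575  0.01120353  1.79283557] [[290.73605688 306.31336882]]
```

View pics/c3.png

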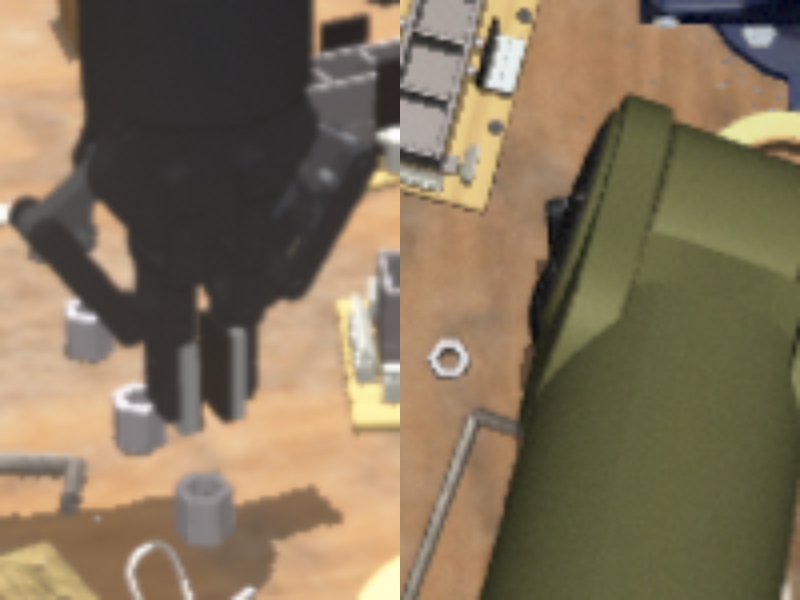

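Run:
```python
from plan import *
for z in (.05,.1,.15): print(z,onz("top",[[369,242],[364,265]],z).round(3).tolist())
print(onz("side",[[292.3,286]],.011),onz("side",[[292.3,286]],.045))
# linkage outer points in side pic: left (15,210), right (370,150)
print(onz("side",[[243.7,232.5],[332,217]],.1).round(3),onz("side",[[243.7,232.5],[332,217]],.07).round(3),onz("side",[[243.7,232.5],[332,217]],.13).round(3))
```

```text
0.05 [[0.504, -0.216, 0.05], [0.456, -0.205, 0.05]]
0.1 [[0.497, -0.21, 0.1], [0.452, -0.201, 0.1]]
0.15 [[0.49, -0.205, 0.15], [0.447, -0.196, 0.15]]
[[ 0.4530286 -0.175121   0.011    ]] [[ 0.44010135 -0.22468439  0.045     ]]
[[ 0.387 -0.149  0.1  ]
 [ 0.528 -0.135  0.1  ]] [[ 0.396 -0.092  0.07 ]
 [ 0.549 -0.077  0.07 ]] [[ 0.379 -0.206  0.13 ]
 [ 0.508 -0.194  0.13 ]]
```

The fingertips show at about (292,286), where (291,306) was predicted. Together with the top view and the empty close, this means the true tips sit about 33 mm above the reported TCP. I'll descend carefully by feel.

Request:
carry_out(targets=[{"grip": 0.038, "x": 0, "y": 0, "z": 0, "spin": 0}, {"grip": 0.038, "x": 0, "y": 0, "z": 0, "spin": 0}, {"grip": 0.038, "x": 0, "y": 0, "z": 0, "spin": 0}, {"grip": 0.038, "x": 0, "y": 0, "z": 0.01, "spin": 0}, {"grip": 0.038, "x": 0, "y": 0, "z": 0.008, "spin": 0}])

```text
t: 4.45
eef_pos: [0.4368, -0.2257, -0.0078]
tcp_rot: [0.624, 0.781, -0.0, -0.0]
contact_force: [-0.5, -0.4, -0.5]
opening: 0.448
grasp_force: 0.0
```

Request:
carry_out(targets=[{"grip": 0.038, "x": 0, "y": 0, "z": 0.005, "spin": 0}, {"grip": 0.038, "x": 0, "y": 0, "z": 0.005, "spin": 0}, {"grip": 0.038, "x": 0, "y": 0, "z": 0, "spin": 0}, {"grip": 0.038, "x": 0, "y": 0, "z": 0, "spin": 0}])

```text
t: 4.85
eef_pos: [0.437, -0.2256, -0.0171]
tcp_rot: [0.624, 0.781, 0.0, -0.0]
contact_force: [-0.1, -0.4, -0.5]
opening: 0.444
grasp_force: 0.0
```

Request:
carry_out(targets=[{"grip": 0.01, "x": 0, "y": 0, "z": 0, "spin": 0}, {"grip": 0.01, "x": 0, "y": 0, "z": 0, "spin": 0}, {"grip": 0.01, "x": 0, "y": 0, "z": 0, "spin": 0}, {"grip": 0.01, "x": 0, "y": 0, "z": 0, "spin": 0}])

```text
t: 5.25
eef_pos: [0.4371, -0.2258, -0.0168]
tcp_rot: [0.624, 0.781, -0.0, 0.0]
contact_force: [0.2, -0.3, 0.2]
opening: 0.12
grasp_force: 0.0
```

Request:
carry_out(targets=[{"grip": 0.038, "x": 0, "y": 0, "z": 0, "spin": 0}, {"grip": 0.038, "x": 0, "y": 0, "z": 0, "spin": 0}, {"grip": 0.038, "x": 0, "y": 0, "z": 0, "spin": 0}, {"grip": 0.038, "x": 0, "y": 0, "z": 0.005, "spin": 0}, {"grip": 0.038, "x": 0, "y": 0, "z": 0.003, "spin": 0}])

```text
t: 5.75
eef_pos: [0.4368, -0.2257, -0.0255]
tcp_rot: [0.624, 0.781, -0.0, -0.0]
contact_force: [-0.1, 0.1, -0.4]
opening: 0.446
grasp_force: 0.0
```

Request:
carry_out(targets=[{"grip": 0.01, "x": 0, "y": 0, "z": 0, "spin": 0}, {"grip": 0.01, "x": 0, "y": 0, "z": 0, "spin": 0}, {"grip": 0.01, "x": 0, "y": 0, "z": 0, "spin": 0}, {"grip": 0.01, "x": 0, "y": 0, "z": 0, "spin": 0}])

```text
t: 6.15
eef_pos: [0.4371, -0.2258, -0.0249]
tcp_rot: [0.624, 0.781, -0.0, 0.0]
contact_force: [-0.6, 0.6, -0.6]
opening: 0.208
grasp_force: 30.0
```

Run:
```python
from plan import *
p=pose()[0]; print(p)
plan([(p[0],p[1],.05,p[3]),(.5484,-.1438,.05,1.328),(.5484,-.1438,.026,1.328),("g",.01,2)],w=.01)
```

```text
[ 0.43707724 -0.22575954 -0.02494889  1.79286643]
[{"grip": 0.01, "x": 0.0, "y": 0.0, "z": -0.0375, "spin": -0.0}, {"grip": 0.01, "x": 0.0, "y": 0.0, "z": -0.0375, "spin": -0.0}, {"grip": 0.01, "x": 0.014, "y": 0.0315, "z": 0.0, "spin": 0.116}, {"grip": 0.01, "x": 0.0175, "y": 0.03, "z": 0.0, "spin": 0.116}, {"grip": 0.01, "x": 0.0205, "y": 0.0275, "z": 0.0, "spin": 0.116}]
[{"grip": 0.01, "x": 0.024, "y": 0.025, "z": 0.0, "spin": 0.117}, {"grip": 0.01, "x": 0.0, "y": 0.0, "z": 0.024, "spin": -0.0}, {"grip": 0.01, "x": 0, "y": 0, "z": 0, "spin": 0}, {"grip": 0.01, "x": 0, "y": 0, "z": 0, "spin": 0}]
end [ 0.5482 -0.1437  0.0261  1.3279]
```

Request:
carry_out(targets=[{"grip": 0.01, "x": 0.0, "y": 0.0, "z": -0.0375, "spin": 0}, {"grip": 0.01, "x": 0.0, "y": 0.0, "z": -0.0375, "spin": 0}, {"grip": 0.01, "x": 0.014, "y": 0.0315, "z": 0.0, "spin": 0.116}, {"grip": 0.01, "x": 0.0175, "y": 0.03, "z": 0.0, "spin": 0.116}, {"grip": 0.01, "x": 0.0205, "y": 0.0275, "z": 0.0, "spin": 0.116}])

```text
t: 6.65
eef_pos: [0.5215, -0.1642, 0.0507]
tcp_rot: [0.752, 0.659, 0.0, 0.001]
contact_force: [0.9, 0.2, 1.1]
opening: 0.207
grasp_force: 30.0
```

Request:
carry_out(targets=[{"grip": 0.01, "x": 0.024, "y": 0.025, "z": 0.0, "spin": 0.117}, {"grip": 0.01, "x": 0.0, "y": 0.0, "z": 0.024, "spin": 0}, {"grip": 0.01, "x": 0, "y": 0, "z": 0, "spin": 0}, {"grip": 0.01, "x": 0, "y": 0, "z": 0, "spin": 0}])

```text
t: 7.05
eef_pos: [0.547, -0.1441, 0.0255]
tcp_rot: [0.788, 0.616, -0.001, -0.001]
contact_force: [-0.5, -0.1, -0.4]
opening: 0.202
grasp_force: 30.0
```

Run:
```python
from plan import *
im=imaging.grab_frame("side")[:,:,::-1]; p,s=pose(); print(p,s["opening"],s["grasp_force"])
cv2.imwrite("pics/side4.png",im)
cv2.imwrite("pics/c4.png",cv2.resize(im[190:300,290:420],None,fx=6,fy=5.4,interpolation=cv2.INTER_CUBIC))
print(P("side",[[p[0],p[1],p[2]+.0335]]),P("side",[[.5484,-.1438,.046]]))
```

```text
[ 0.54764829 -0.14454078  0.02624228  1.32675867] 0.20354534055311035 29.97987672686577
[[344.73625381 240.79490762]] [[344.68409549 248.05749038]]
```

View pics/c4.png

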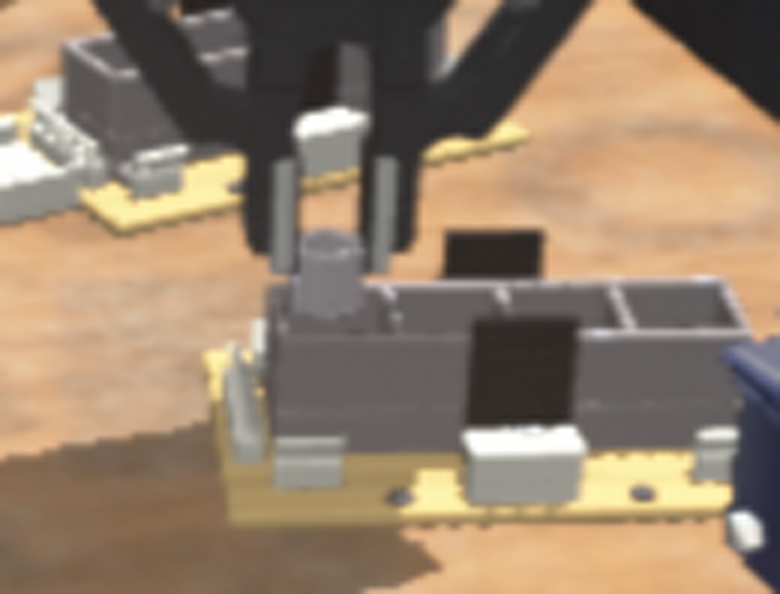

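The nut is gripped at the fingertips (crop about (332,240)), hanging over the near-end pocket, whose rim lines are at rows 283 and 332. Before releasing, I'll check the offset across the pocket numerically.

```bash
cat > ridge.py <<'E'
from h import *
from scipy.optimize import minimize
def lab(path): return cv2.GaussianBlur(cv2.cvtColor(cv2.imread(path),cv2.COLOR_BGR2GRAY).astype(np.float32),(0,0),.6)
def samp(I,uv): return cv2.remap(I,uv[:,0].astype(np.float32).reshape(-1,1),uv[:,1].astype(np.float32).reshape(-1,1),cv2.INTER_CUBIC)[:,0]
def segs(z,tr=(-.45,.45)):
    t=np.linspace(-1,1,60)[:,None]; S=[]
    for y in(-.0161,.0161): S.append((np.c_[t*.058,0*t+y,0*t+z],np.array([0,1,0.])))
    for x in(-.062,-.031,0,.031,.062): S.append((np.c_[0*t+x,t*.013,0*t+z],np.array([1.,0,0])))
    return S
def sc(I,c,q,z,w=None):
    x,y,a=q; Rm=np.array([[np.cos(a),-np.sin(a),0],[np.sin(a),np.cos(a),0],[0,0,1]]); s=0
    for pts,n in segs(z):
        f=lambda o:samp(I,P(c,(pts+n*o)@Rm.T+[x,y,0])); v=f(0)-.5*f(.0035)-.5*f(-.0035)
        s+=np.clip(v,-25,25).mean()
    return s
def rfit(path,c,q0,z=.046,d=.006):
    I=lab(path); g=np.arange(-d,d+1e-6,.0015)
    b=max(((sc(I,c,(q0[0]+i,q0[1]+j,q0[2]+k),z),(q0[0]+i,q0[1]+j,q0[2]+k)) for i in g for j in g for k in(-.02,0,.02)))
    r=minimize(lambda q:-sc(I,c,q,z),b[1],method="Nelder-Mead",options=dict(initial_simplex=np.array(b[1])+np.array([[0,0,0],[.0007,0,0],[0,.0007,0],[0,0,.01]]),xatol=1e-5,fatol=1e-3))
    return r.x.round(4),round(-r.fun,1)
E
python3 - <<'E'
from ridge import *
for n,q in(("filling",(.5935,-.155,-.243)),("feeder",(.599,.0605,.211))):
    for f,c in(("pics/top0.png","top"),("pics/side0.png","side"),("pics/side4.png","side")): print(n,f,rfit(f,c,q))
print("nut bore top",onz("side",[[(330+.5)/6-.5+290,(241+.5)/5.4-.5+190]],.0711))
E
```

```text
filling pics/top0.png (array([ 0.5969, -0.153 , -0.2464]), np.float64(155.8))
filling pics/side0.png (array([ 0.5961, -0.1524, -0.2427]), np.float64(151.9))
filling pics/side4.png (array([ 0.5965, -0.1525, -0.2307]), np.float64(102.5))
feeder pics/top0.png (array([0.6004, 0.0648, 0.2128]), np.float64(172.5))
feeder pics/side0.png (array([0.5993, 0.0651, 0.2031]), np.float64(111.0))
feeder pics/side4.png (array([0.5983, 0.0652, 0.241 ]), np.float64(19.5))
nut bore top [[ 0.54727415 -0.1435718   0.0711    ]]
```

Request:
carry_out(targets=[{"grip": 0.01, "x": 0.003, "y": 0.0035, "z": 0, "spin": 0}, {"grip": 0.01, "x": 0, "y": 0, "z": 0.0115, "spin": 0}, {"grip": 0.01, "x": 0, "y": 0, "z": 0, "spin": 0}, {"grip": 0.01, "x": 0, "y": 0, "z": 0, "spin": 0}])

```text
t: 7.5
eef_pos: [0.5517, -0.1417, 0.0141]
tcp_rot: [0.788, 0.616, -0.0, -0.0]
contact_force: [-0.9, -0.1, -0.7]
opening: 0.209
grasp_force: 30.0
```

Request:
carry_out(targets=[{"grip": 0.03, "x": 0, "y": 0, "z": 0, "spin": 0}, {"grip": 0.03, "x": 0, "y": 0, "z": 0, "spin": 0}, {"grip": 0.03, "x": 0, "y": 0, "z": 0, "spin": 0}, {"grip": 0.036, "x": 0, "y": 0, "z": -0.03, "spin": 0}, {"grip": 0.036, "x": 0, "y": 0, "z": -0.03, "spin": 0}])

```text
t: 8.0
eef_pos: [0.5513, -0.1413, 0.0744]
tcp_rot: [0.788, 0.616, -0.001, -0.001]
contact_force: [0.8, -0.5, 0.0]
opening: 0.421
grasp_force: 0.0
```

```bash
cat > nuts.py <<'E'
from plan import *
def nuts():
    for c in ("top","side"):
        imaging.grab_frame(c); print(c,[(np.round(d["point"],3).tolist(),round(d["confidence"],2)) for d in models.look_for(c,"nut_1")])
E
python3 - <<'E'
from nuts import *
nuts(); p=pose()[0]; print(p)
im=imaging.grab_frame("side")[:,:,::-1]; cv2.imwrite("pics/side5.png",im)
plan([(.4294,-.1615,.015,1.52),(.4294,-.1615,.0,1.52),("g",.036,2)])
E
```

```text
top [([0.427, -0.009, 0.024], 0.48)]
side [([0.366, -0.256, -0.002], 0.74), ([0.422, -0.099, 0.011], 0.71), ([0.431, -0.17, 0.014], 0.54), ([0.424, -0.014, 0.015], 0.44), ([0.554, -0.137, 0.041], 0.41)]
[ 0.55290021 -0.14184171  0.07533733  1.32773204]
[{"grip": 0.036, "x": -0.012, "y": -0.0285, "z": 0.015, "spin": -0.048}, {"grip": 0.036, "x": -0.011, "y": -0.029, "z": 0.0145, "spin": -0.048}, {"grip": 0.036, "x": -0.0095, "y": -0.0295, "z": 0.015, "spin": -0.048}, {"grip": 0.036, "x": -0.008, "y": -0.0305, "z": 0.0145, "spin": -0.048}, {"grip": 0.036, "x": 0.0, "y": 0.0005, "z": 0.015, "spin": -0.0}]
[{"grip": 0.036, "x": 0, "y": 0, "z": 0, "spin": 0}, {"grip": 0.036, "x": 0, "y": 0, "z": 0, "spin": 0}]
end [ 4.2960e-01 -1.6170e-01  2.0000e-04  1.5198e+00]
```

Request:
carry_out(targets=[{"grip": 0.036, "x": -0.012, "y": -0.0285, "z": 0.015, "spin": -0.048}, {"grip": 0.036, "x": -0.011, "y": -0.029, "z": 0.0145, "spin": -0.048}, {"grip": 0.036, "x": -0.0095, "y": -0.0295, "z": 0.015, "spin": -0.048}, {"grip": 0.036, "x": -0.008, "y": -0.0305, "z": 0.0145, "spin": -0.048}, {"grip": 0.036, "x": 0, "y": 0, "z": 0, "spin": 0}])

```text
t: 8.75
eef_pos: [0.4216, -0.1616, 0.0116]
tcp_rot: [0.726, 0.688, -0.003, -0.004]
contact_force: [-1.0, -1.0, 0.1]
opening: 0.423
grasp_force: 0.0
```

Request:
carry_out(targets=[{"grip": 0.036, "x": 0, "y": 0, "z": 0.015, "spin": 0}, {"grip": 0.036, "x": 0, "y": 0, "z": 0, "spin": 0}, {"grip": 0.036, "x": 0, "y": 0, "z": 0, "spin": 0}])

```text
t: 9.05
eef_pos: [0.4294, -0.1611, 0.0002]
tcp_rot: [0.725, 0.689, 0.0, -0.001]
contact_force: [0.1, -0.4, 0.7]
opening: 0.422
grasp_force: 0.0
```

Request:
carry_out(targets=[{"grip": 0.036, "x": 0, "y": 0, "z": 0.014, "spin": 0}, {"grip": 0.036, "x": 0, "y": 0, "z": 0.01, "spin": 0}, {"grip": 0.036, "x": 0, "y": 0, "z": 0, "spin": 0}, {"grip": 0.036, "x": 0, "y": 0, "z": 0, "spin": 0}])

```text
t: 9.45
eef_pos: [0.4291, -0.1612, -0.024]
tcp_rot: [0.725, 0.689, -0.0, -0.001]
contact_force: [-0.7, 0.4, 0.3]
opening: 0.418
grasp_force: 0.0
```

Request:
carry_out(targets=[{"grip": 0.01, "x": 0, "y": 0, "z": 0, "spin": 0}, {"grip": 0.01, "x": 0, "y": 0, "z": 0, "spin": 0}, {"grip": 0.01, "x": 0, "y": 0, "z": 0, "spin": 0}, {"grip": 0.01, "x": 0, "y": 0, "z": 0, "spin": 0}])

```text
t: 9.85
eef_pos: [0.4298, -0.1618, -0.0231]
tcp_rot: [0.725, 0.689, 0.0, 0.0]
contact_force: [-0.0, 0.7, 1.2]
opening: 0.203
grasp_force: 29.4
```

Run:
```python
from nuts import *
p,s=pose(); print(p,s["opening"],s["grasp_force"])
# pocket -15.5
u=np.array([np.cos(.245),-np.sin(.245)]); c=np.array([.5965,-.1528])
for k in(-46.5,-15.5,15.5,46.5): print(k,(c+u*k/1e3).round(4))
t=c-u*.0155
plan([(p[0],p[1],.045,p[3]),(*t,.045,1.326),("g",.01,2)],w=.01)
```

```text
[ 0.4298382  -0.16175815 -0.02313212  1.51976922] 0.20300613328964484 29.43107728846371
-46.5 [ 0.5514 -0.1415]
-15.5 [ 0.5815 -0.149 ]
15.5 [ 0.6115 -0.1566]
46.5 [ 0.6416 -0.1641]
[{"grip": 0.01, "x": 0.0, "y": 0.0, "z": -0.034, "spin": -0.0}, {"grip": 0.01, "x": 0.0, "y": 0.0, "z": -0.034, "spin": -0.0}, {"grip": 0.01, "x": 0.005, "y": 0.0375, "z": 0.0, "spin": 0.048}, {"grip": 0.01, "x": 0.007, "y": 0.0375, "z": 0.0, "spin": 0.049}, {"grip": 0.01, "x": 0.009, "y": 0.037, "z": 0.0, "spin": 0.048}]
[{"grip": 0.01, "x": 0.0105, "y": 0.0365, "z": 0.0, "spin": 0.049}, {"grip": 0.01, "x": 0, "y": 0, "z": 0, "spin": 0}, {"grip": 0.01, "x": 0, "y": 0, "z": 0, "spin": 0}]
end [ 0.5813 -0.1488  0.0449  1.3258]
```

Request:
carry_out(targets=[{"grip": 0.01, "x": 0.0, "y": 0.0, "z": -0.034, "spin": 0}, {"grip": 0.01, "x": 0.0, "y": 0.0, "z": -0.034, "spin": 0}, {"grip": 0.01, "x": 0.005, "y": 0.0375, "z": 0.0, "spin": 0.048}, {"grip": 0.01, "x": 0.007, "y": 0.0375, "z": 0.0, "spin": 0.049}, {"grip": 0.01, "x": 0.009, "y": 0.037, "z": 0.0, "spin": 0.048}])

```text
t: 10.35
eef_pos: [0.5444, -0.1525, 0.0453]
tcp_rot: [0.774, 0.633, -0.0, 0.001]
contact_force: [0.4, -0.1, -0.1]
opening: 0.205
grasp_force: 29.5
```

Request:
carry_out(targets=[{"grip": 0.01, "x": 0.0105, "y": 0.0365, "z": 0.0, "spin": 0.049}, {"grip": 0.01, "x": 0, "y": 0, "z": 0, "spin": 0}, {"grip": 0.01, "x": 0, "y": 0, "z": 0, "spin": 0}, {"grip": 0.01, "x": 0, "y": 0, "z": 0, "spin": 0}])

```text
t: 10.75
eef_pos: [0.5796, -0.1489, 0.044]
tcp_rot: [0.788, 0.615, -0.001, -0.0]
contact_force: [0.4, -0.4, -1.7]
opening: 0.201
grasp_force: 29.5
```

Request:
carry_out(targets=[{"grip": 0.01, "x": 0, "y": 0.001, "z": 0.015, "spin": 0}, {"grip": 0.01, "x": 0, "y": 0, "z": 0.0145, "spin": 0}, {"grip": 0.01, "x": 0, "y": 0, "z": 0, "spin": 0}, {"grip": 0.01, "x": 0, "y": 0, "z": 0, "spin": 0}])

```text
t: 11.15
eef_pos: [0.5808, -0.1488, 0.014]
tcp_rot: [0.788, 0.615, -0.001, -0.001]
contact_force: [0.3, 0.3, -0.2]
opening: 0.207
grasp_force: 29.5
```

Request:
carry_out(targets=[{"grip": 0.03, "x": 0, "y": 0, "z": 0, "spin": 0}, {"grip": 0.03, "x": 0, "y": 0, "z": 0, "spin": 0}, {"grip": 0.03, "x": 0, "y": 0, "z": 0, "spin": 0}, {"grip": 0.036, "x": 0, "y": 0, "z": -0.03, "spin": 0}, {"grip": 0.036, "x": 0, "y": 0, "z": -0.03, "spin": 0}])

```text
t: 11.65
eef_pos: [0.5811, -0.1486, 0.0751]
tcp_rot: [0.788, 0.615, -0.001, -0.001]
contact_force: [0.6, 0.0, 0.1]
opening: 0.421
grasp_force: 0.0
```

Run:
```python
from nuts import *
nuts(); p=pose()[0]; print(p)
plan([(.4245,-.089,.015,1.50),("g",.036,1),(.4245,-.089,.0,1.50),("g",.036,2)])
```

```text
top []
side [([0.423, -0.1, 0.012], 0.75), ([0.582, -0.145, 0.042], 0.48), ([0.557, -0.135, 0.045], 0.44), ([0.424, -0.014, 0.016], 0.43)]
[ 0.58264514 -0.14902241  0.07603857  1.32586795]
[{"grip": 0.036, "x": 0.005, "y": -0.042, "z": 0.0155, "spin": -0.044}, {"grip": 0.036, "x": 0.007, "y": -0.0415, "z": 0.015, "spin": -0.043}, {"grip": 0.036, "x": 0.0085, "y": -0.0415, "z": 0.0155, "spin": -0.044}, {"grip": 0.036, "x": 0.0105, "y": -0.041, "z": 0.015, "spin": -0.043}, {"grip": 0.036, "x": 0, "y": 0, "z": 0, "spin": 0}]
[{"grip": 0.036, "x": 0.0, "y": 0.0, "z": 0.015, "spin": -0.0}, {"grip": 0.036, "x": 0, "y": 0, "z": 0, "spin": 0}, {"grip": 0.036, "x": 0, "y": 0, "z": 0, "spin": 0}]
end [ 0.4247 -0.0888  0.      1.4999]
```

Request:
carry_out(targets=[{"grip": 0.036, "x": 0.005, "y": -0.042, "z": 0.0155, "spin": -0.044}, {"grip": 0.036, "x": 0.007, "y": -0.0415, "z": 0.015, "spin": -0.043}, {"grip": 0.036, "x": 0.0085, "y": -0.0415, "z": 0.0155, "spin": -0.044}, {"grip": 0.036, "x": 0.0105, "y": -0.041, "z": 0.015, "spin": -0.043}, {"grip": 0.036, "x": 0, "y": 0, "z": 0, "spin": 0}])

```text
t: 12.35
eef_pos: [0.4127, -0.0865, 0.0088]
tcp_rot: [0.731, 0.682, -0.005, -0.005]
contact_force: [-0.4, -1.2, -0.5]
opening: 0.422
grasp_force: 0.0
```

Request:
carry_out(targets=[{"grip": 0.036, "x": 0, "y": 0, "z": 0.015, "spin": 0}, {"grip": 0.036, "x": 0, "y": 0, "z": 0, "spin": 0}, {"grip": 0.036, "x": 0, "y": 0, "z": 0, "spin": 0}])

```text
t: 12.65
eef_pos: [0.4237, -0.0885, -0.0013]
tcp_rot: [0.732, 0.682, -0.0, -0.001]
contact_force: [0.8, -0.4, -0.3]
opening: 0.423
grasp_force: 0.0
```

Request:
carry_out(targets=[{"grip": 0.036, "x": 0, "y": 0, "z": 0.013, "spin": 0}, {"grip": 0.036, "x": 0, "y": 0, "z": 0.01, "spin": 0}, {"grip": 0.036, "x": 0, "y": 0, "z": 0, "spin": 0}, {"grip": 0.036, "x": 0, "y": 0, "z": 0, "spin": 0}])

```text
t: 13.05
eef_pos: [0.4235, -0.0883, -0.0245]
tcp_rot: [0.732, 0.682, -0.0, -0.001]
contact_force: [0.8, -0.5, 0.5]
opening: 0.421
grasp_force: 0.0
```

Request:
carry_out(targets=[{"grip": 0.01, "x": 0, "y": 0, "z": 0, "spin": 0}, {"grip": 0.01, "x": 0, "y": 0, "z": 0, "spin": 0}, {"grip": 0.01, "x": 0, "y": 0, "z": 0, "spin": 0}, {"grip": 0.01, "x": 0, "y": 0, "z": 0, "spin": 0}])

```text
t: 13.45
eef_pos: [0.4243, -0.0888, -0.0237]
tcp_rot: [0.732, 0.682, 0.0, 0.0]
contact_force: [-0.2, 0.5, 1.7]
opening: 0.209
grasp_force: 29.4
```

Run:
```python
from nuts import *
p,s=pose(); print(p,s["opening"],s["grasp_force"])
plan([(p[0],p[1],.045,p[3]),(.6115,-.1566,.045,1.326),("g",.01,3)],w=.01)
```

```text
[ 0.42430004 -0.0887613  -0.02369142  1.49983819] 0.2086369035130933 29.41965118981898
[{"grip": 0.01, "x": 0.0, "y": 0.0, "z": -0.0345, "spin": -0.0}, {"grip": 0.01, "x": 0.0, "y": 0.0, "z": -0.034, "spin": -0.0}, {"grip": 0.01, "x": -0.011, "y": 0.0385, "z": 0.0, "spin": 0.035}, {"grip": 0.01, "x": -0.0095, "y": 0.0385, "z": 0.0, "spin": 0.035}, {"grip": 0.01, "x": -0.008, "y": 0.039, "z": 0.0, "spin": 0.035}]
[{"grip": 0.01, "x": -0.007, "y": 0.039, "z": 0.0, "spin": 0.034}, {"grip": 0.01, "x": -0.0055, "y": 0.0395, "z": 0.0, "spin": 0.035}, {"grip": 0.01, "x": 0, "y": 0, "z": 0, "spin": 0}, {"grip": 0.01, "x": 0, "y": 0, "z": 0, "spin": 0}, {"grip": 0.01, "x": 0, "y": 0, "z": 0, "spin": 0}]
end [ 0.6114 -0.1567  0.0448  1.3258]
```

Request:
carry_out(targets=[{"grip": 0.01, "x": 0.0, "y": 0.0, "z": -0.0345, "spin": 0}, {"grip": 0.01, "x": 0.0, "y": 0.0, "z": -0.034, "spin": 0}, {"grip": 0.01, "x": -0.011, "y": 0.0385, "z": 0.0, "spin": 0.035}, {"grip": 0.01, "x": -0.0095, "y": 0.0385, "z": 0.0, "spin": 0.035}, {"grip": 0.01, "x": -0.008, "y": 0.039, "z": 0.0, "spin": 0.035}])

```text
t: 13.95
eef_pos: [0.5378, -0.1307, 0.0455]
tcp_rot: [0.767, 0.641, -0.0, 0.001]
contact_force: [0.2, 0.7, -0.3]
opening: 0.206
grasp_force: 29.5
```

Request:
carry_out(targets=[{"grip": 0.01, "x": -0.007, "y": 0.039, "z": 0.0, "spin": 0.034}, {"grip": 0.01, "x": -0.0055, "y": 0.0395, "z": 0.0, "spin": 0.035}, {"grip": 0.01, "x": 0, "y": 0, "z": 0, "spin": 0}, {"grip": 0.01, "x": 0, "y": 0, "z": 0, "spin": 0}, {"grip": 0.01, "x": 0, "y": 0, "z": 0, "spin": 0}])

```text
t: 14.45
eef_pos: [0.6098, -0.1559, 0.0442]
tcp_rot: [0.788, 0.616, -0.0, -0.001]
contact_force: [0.3, -1.0, 0.1]
opening: 0.209
grasp_force: 29.6
```

Request:
carry_out(targets=[{"grip": 0.01, "x": 0, "y": 0.0015, "z": 0.015, "spin": 0}, {"grip": 0.01, "x": 0, "y": 0, "z": 0.0145, "spin": 0}, {"grip": 0.01, "x": 0, "y": 0, "z": 0, "spin": 0}, {"grip": 0.01, "x": 0, "y": 0, "z": 0, "spin": 0}])

```text
t: 14.85
eef_pos: [0.6114, -0.1568, 0.0141]
tcp_rot: [0.788, 0.615, -0.001, -0.001]
contact_force: [-0.1, -0.5, -0.6]
opening: 0.205
grasp_force: 29.6
```

Request:
carry_out(targets=[{"grip": 0.03, "x": 0, "y": 0, "z": 0, "spin": 0}, {"grip": 0.03, "x": 0, "y": 0, "z": 0, "spin": 0}, {"grip": 0.03, "x": 0, "y": 0, "z": 0, "spin": 0}, {"grip": 0.036, "x": 0, "y": 0, "z": -0.03, "spin": 0}, {"grip": 0.036, "x": 0, "y": 0, "z": -0.03, "spin": 0}])

```text
t: 15.35
eef_pos: [0.6116, -0.1568, 0.075]
tcp_rot: [0.788, 0.615, -0.001, -0.001]
contact_force: [0.3, -0.1, 0.9]
opening: 0.42
grasp_force: 0.0
```

Run:
```python
from nuts import *
nuts(); p=pose()[0]; print(p)
plan([(.4255,-.003,.015,1.82),("g",.036,2),(.4255,-.003,.0,1.82),("g",.036,2)])
```

```text
top [([0.428, -0.007, 0.024], 0.51)]
side [([0.422, -0.014, 0.015], 0.53), ([0.356, -0.163, 0.009], 0.39), ([0.567, -0.185, 0.007], 0.25)]
[ 0.61311997 -0.15718189  0.07609027  1.32574107]
[{"grip": 0.036, "x": 0.0175, "y": -0.0365, "z": 0.01, "spin": -0.082}, {"grip": 0.036, "x": 0.02, "y": -0.035, "z": 0.01, "spin": -0.082}, {"grip": 0.036, "x": 0.023, "y": -0.0335, "z": 0.0105, "spin": -0.083}, {"grip": 0.036, "x": 0.026, "y": -0.031, "z": 0.01, "spin": -0.082}, {"grip": 0.036, "x": 0.028, "y": -0.029, "z": 0.0105, "spin": -0.083}]
[{"grip": 0.036, "x": 0.0305, "y": -0.0265, "z": 0.01, "spin": -0.082}, {"grip": 0.036, "x": 0, "y": 0, "z": 0, "spin": 0}, {"grip": 0.036, "x": 0, "y": 0, "z": 0, "spin": 0}, {"grip": 0.036, "x": 0.0, "y": 0.0, "z": 0.015, "spin": -0.0}, {"grip": 0.036, "x": 0, "y": 0, "z": 0, "spin": 0}]
[{"grip": 0.036, "x": 0, "y": 0, "z": 0, "spin": 0}]
end [ 4.2560e-01 -3.2000e-03  1.0000e-04  1.8197e+00]
```

Request:
carry_out(targets=[{"grip": 0.036, "x": 0.0175, "y": -0.0365, "z": 0.01, "spin": -0.082}, {"grip": 0.036, "x": 0.02, "y": -0.035, "z": 0.01, "spin": -0.082}, {"grip": 0.036, "x": 0.023, "y": -0.0335, "z": 0.0105, "spin": -0.083}, {"grip": 0.036, "x": 0.026, "y": -0.031, "z": 0.01, "spin": -0.082}, {"grip": 0.036, "x": 0.028, "y": -0.029, "z": 0.0105, "spin": -0.083}])

```text
t: 16.05
eef_pos: [0.4537, -0.0277, 0.0225]
tcp_rot: [0.644, 0.765, -0.0, -0.001]
contact_force: [-0.1, 0.8, 0.7]
opening: 0.424
grasp_force: 0.0
```

Request:
carry_out(targets=[{"grip": 0.036, "x": 0.0305, "y": -0.0265, "z": 0.01, "spin": -0.082}, {"grip": 0.036, "x": 0, "y": 0, "z": 0, "spin": 0}, {"grip": 0.036, "x": 0, "y": 0, "z": 0.015, "spin": 0}, {"grip": 0.036, "x": 0, "y": 0, "z": 0, "spin": 0}, {"grip": 0.036, "x": 0, "y": 0, "z": 0, "spin": 0}])

```text
t: 16.55
eef_pos: [0.4246, -0.0031, -0.0013]
tcp_rot: [0.614, 0.789, -0.0, -0.001]
contact_force: [0.1, -0.8, 0.6]
opening: 0.421
grasp_force: 0.0
```

Request:
carry_out(targets=[{"grip": 0.036, "x": 0, "y": 0, "z": 0.013, "spin": 0}, {"grip": 0.036, "x": 0, "y": 0, "z": 0.01, "spin": 0}, {"grip": 0.036, "x": 0, "y": 0, "z": 0, "spin": 0}, {"grip": 0.036, "x": 0, "y": 0, "z": 0, "spin": 0}])

```text
t: 16.95
eef_pos: [0.4245, -0.0028, -0.0245]
tcp_rot: [0.614, 0.789, -0.0, -0.001]
contact_force: [0.8, 0.5, -0.1]
opening: 0.42
grasp_force: 0.0
```

Request:
carry_out(targets=[{"grip": 0.01, "x": 0, "y": 0, "z": 0, "spin": 0}, {"grip": 0.01, "x": 0, "y": 0, "z": 0, "spin": 0}, {"grip": 0.01, "x": 0, "y": 0, "z": 0, "spin": 0}, {"grip": 0.01, "x": 0, "y": 0, "z": 0, "spin": 0}])

```text
t: 17.35
eef_pos: [0.4253, -0.003, -0.0237]
tcp_rot: [0.614, 0.789, 0.0, 0.0]
contact_force: [-0.1, -0.1, 1.4]
opening: 0.2
grasp_force: 29.5
```

Run:
```python
from nuts import *
p,s=pose(); print(p,s["opening"],s["grasp_force"])
plan([(p[0],p[1],.055,p[3]),(.6416,-.1641,.055,1.326),("g",.01,3)],w=.01)
```

```text
[ 0.42529849 -0.00304531 -0.02369918  1.81974337] 0.1999349484491463 29.452285661827773
[{"grip": 0.01, "x": 0.0, "y": 0.0, "z": -0.0395, "spin": -0.0}, {"grip": 0.01, "x": 0.0, "y": 0.0, "z": -0.039, "spin": -0.0}, {"grip": 0.01, "x": -0.035, "y": 0.0285, "z": 0.0, "spin": 0.082}, {"grip": 0.01, "x": -0.0325, "y": 0.031, "z": 0.0, "spin": 0.082}, {"grip": 0.01, "x": -0.03, "y": 0.0335, "z": 0.0, "spin": 0.082}]
[{"grip": 0.01, "x": -0.027, "y": 0.036, "z": 0.0, "spin": 0.083}, {"grip": 0.01, "x": -0.0235, "y": 0.038, "z": 0.0, "spin": 0.082}, {"grip": 0.01, "x": -0.0205, "y": 0.04, "z": 0.0, "spin": 0.083}, {"grip": 0.01, "x": 0, "y": 0, "z": 0, "spin": 0}, {"grip": 0.01, "x": 0, "y": 0, "z": 0, "spin": 0}]
[{"grip": 0.01, "x": 0, "y": 0, "z": 0, "spin": 0}]
end [ 0.6417 -0.1639  0.0548  1.3257]
```

Request:
carry_out(targets=[{"grip": 0.01, "x": 0.0, "y": 0.0, "z": -0.0395, "spin": 0}, {"grip": 0.01, "x": 0.0, "y": 0.0, "z": -0.039, "spin": 0}, {"grip": 0.01, "x": -0.035, "y": 0.0285, "z": 0.0, "spin": 0.082}, {"grip": 0.01, "x": -0.0325, "y": 0.031, "z": 0.0, "spin": 0.082}, {"grip": 0.01, "x": -0.03, "y": 0.0335, "z": 0.0, "spin": 0.082}])

```text
t: 17.85
eef_pos: [0.5348, -0.0859, 0.0558]
tcp_rot: [0.707, 0.707, -0.0, 0.002]
contact_force: [0.4, 0.6, -0.1]
opening: 0.204
grasp_force: 29.5
```

Request:
carry_out(targets=[{"grip": 0.01, "x": -0.027, "y": 0.036, "z": 0.0, "spin": 0.083}, {"grip": 0.01, "x": -0.0235, "y": 0.038, "z": 0.0, "spin": 0.082}, {"grip": 0.01, "x": -0.0205, "y": 0.04, "z": 0.0, "spin": 0.083}, {"grip": 0.01, "x": 0, "y": 0, "z": 0, "spin": 0}, {"grip": 0.01, "x": 0, "y": 0, "z": 0, "spin": 0}])

```text
t: 18.35
eef_pos: [0.641, -0.1641, 0.0533]
tcp_rot: [0.788, 0.615, -0.0, -0.001]
contact_force: [-0.3, 0.2, -1.4]
opening: 0.207
grasp_force: 29.6
```

Request:
carry_out(targets=[{"grip": 0.01, "x": 0, "y": 0, "z": 0, "spin": 0}])

```text
t: 18.45
eef_pos: [0.6405, -0.1625, 0.0542]
tcp_rot: [0.788, 0.616, -0.0, -0.001]
contact_force: [0.6, 0.2, -0.6]
opening: 0.207
grasp_force: 29.6
```

Request:
carry_out(targets=[{"grip": 0.01, "x": -0.001, "y": 0.001, "z": 0.02, "spin": 0}, {"grip": 0.01, "x": 0, "y": 0, "z": 0.02, "spin": 0}, {"grip": 0.01, "x": 0, "y": 0, "z": 0, "spin": 0}, {"grip": 0.01, "x": 0, "y": 0, "z": 0, "spin": 0}])

```text
t: 18.85
eef_pos: [0.6415, -0.1643, 0.0151]
tcp_rot: [0.788, 0.616, -0.0, -0.0]
contact_force: [1.0, 0.7, 0.2]
opening: 0.206
grasp_force: 29.6
```

Request:
carry_out(targets=[{"grip": 0.03, "x": 0, "y": 0, "z": 0, "spin": 0}, {"grip": 0.03, "x": 0, "y": 0, "z": 0, "spin": 0}, {"grip": 0.03, "x": 0, "y": 0, "z": 0, "spin": 0}, {"grip": 0.036, "x": 0, "y": 0, "z": -0.04, "spin": 0}, {"grip": 0.036, "x": 0, "y": 0, "z": -0.04, "spin": 0}])

```text
t: 19.35
eef_pos: [0.641, -0.1649, 0.0945]
tcp_rot: [0.788, 0.615, -0.001, -0.001]
contact_force: [0.4, -0.8, 0.7]
opening: 0.42
grasp_force: 0.0
```

Run:
```python
from nuts import *
p=pose()[0]; print(p)
u=np.array([np.cos(.2115),np.sin(.2115)])
plan([(p[0],p[1],.11,p[3]),(.600,.065,.11,.2115),("g",.075,3)])
plan([(p[0],p[1],.11,p[3]),(.600,.065,.11,.2115+np.pi),("g",.075,3)])
print(manip.get_state()["qpos"].round(2))
```

```text
[ 0.64096507 -0.16492904  0.09445148  1.32592861]
[{"grip": 0.036, "x": 0.0, "y": 0.0, "z": -0.0155, "spin": -0.0}, {"grip": 0.036, "x": 0.0265, "y": -0.012, "z": 0.0, "spin": 0.139}, {"grip": 0.036, "x": 0.025, "y": -0.0155, "z": 0.0, "spin": 0.139}, {"grip": 0.036, "x": 0.0225, "y": -0.019, "z": 0.0, "spin": 0.139}, {"grip": 0.036, "x": 0.0195, "y": -0.0215, "z": 0.0, "spin": 0.139}]
[{"grip": 0.036, "x": 0.0165, "y": -0.024, "z": 0.0, "spin": 0.14}, {"grip": 0.036, "x": 0.0125, "y": -0.0265, "z": 0.0, "spin": 0.139}, {"grip": 0.036, "x": 0.009, "y": -0.0275, "z": 0.0, "spin": 0.14}, {"grip": 0.036, "x": 0.005, "y": -0.029, "z": 0.0, "spin": 0.139}, {"grip": 0.075, "x": 0, "y": 0, "z": 0, "spin": 0}]
[{"grip": 0.075, "x": 0, "y": 0, "z": 0, "spin": 0}, {"grip": 0.075, "x": 0, "y": 0, "z": 0, "spin": 0}]
end [0.5999 0.0652 0.11   0.2119]
[{"grip": 0.036, "x": 0.0, "y": 0.0, "z": -0.0155, "spin": -0.0}, {"grip": 0.036, "x": 0.015, "y": -0.007, "z": 0.0, "spin": -0.145}, {"grip": 0.036, "x": 0.016, "y": -0.0045, "z": 0.0, "spin": -0.145}, {"grip": 0.036, "x": 0.0165, "y": -0.002, "z":
[... 306 characters left out ...]
36, "x": 0.014, "y": 0.0095, "z": 0.0, "spin": -0.145}, {"grip": 0.036, "x": 0.0125, "y": 0.0115, "z": 0.0, "spin": -0.145}]
[{"grip": 0.036, "x": 0.0105, "y": 0.013, "z": 0.0, "spin": -0.144}, {"grip": 0.036, "x": 0.0085, "y": 0.014, "z": 0.0, "spin": -0.145}, {"grip": 0.036, "x": 0.0065, "y": 0.0155, "z": 0.0, "spin": -0.144}, {"grip": 0.036, "x": 0.004, "y": 0.016, "z": 0.0, "spin": -0.145}, {"grip": 0.036, "x": 0.002, "y": 0.0165, "z": 0.0, "spin": -0.144}]
[{"grip": 0.075, "x": 0, "y": 0, "z": 0, "spin": 0}, {"grip": 0.075, "x": 0, "y": 0, "z": 0, "spin": 0}, {"grip": 0.075, "x": 0, "y": 0, "z": 0, "spin": 0}]
end [0.6    0.0649 0.11   3.3529]
[ 0.68  0.48 -0.63  1.52  0.29  1.24 -0.23]
```

Request:
carry_out(targets=[{"grip": 0.036, "x": 0.0, "y": 0.0, "z": -0.0155, "spin": 0}, {"grip": 0.036, "x": 0.0265, "y": -0.012, "z": 0.0, "spin": 0.139}, {"grip": 0.036, "x": 0.025, "y": -0.0155, "z": 0.0, "spin": 0.139}, {"grip": 0.036, "x": 0.0225, "y": -0.019, "z": 0.0, "spin": 0.139}, {"grip": 0.036, "x": 0.0195, "y": -0.0215, "z": 0.0, "spin": 0.139}])

```text
t: 19.85
eef_pos: [0.6213, -0.0488, 0.1101]
tcp_rot: [0.928, 0.373, 0.0, 0.0]
contact_force: [0.3, 0.8, 0.5]
opening: 0.421
grasp_force: 0.0
```

Request:
carry_out(targets=[{"grip": 0.036, "x": 0.0165, "y": -0.024, "z": 0.0, "spin": 0.14}, {"grip": 0.036, "x": 0.0125, "y": -0.0265, "z": 0.0, "spin": 0.139}, {"grip": 0.075, "x": 0.009, "y": -0.0275, "z": 0.0, "spin": 0.14}, {"grip": 0.075, "x": 0.005, "y": -0.029, "z": 0.0, "spin": 0.139}, {"grip": 0.075, "x": 0, "y": 0, "z": 0, "spin": 0}])

```text
t: 20.35
eef_pos: [0.5997, 0.0716, 0.1105]
tcp_rot: [0.994, 0.109, 0.0, -0.001]
contact_force: [-0.3, 0.2, 1.0]
opening: 0.878
grasp_force: 0.0
```

Request:
carry_out(targets=[{"grip": 0.075, "x": 0, "y": 0, "z": 0, "spin": 0}, {"grip": 0.075, "x": 0, "y": 0, "z": 0, "spin": 0}])

```text
t: 20.55
eef_pos: [0.6012, 0.0633, 0.1099]
tcp_rot: [0.994, 0.105, -0.0, 0.001]
contact_force: [-0.7, 0.2, 0.2]
opening: 0.88
grasp_force: 0.0
```

Run:
```python
from ridge import *; from plan import *
from nuts import nuts
nuts(); p,s=pose(); print(p,s["opening"])
im=imaging.grab_frame("side")[:,:,::-1]; cv2.imwrite("pics/side6.png",im); t=imaging.grab_frame("top")[:,:,::-1]; cv2.imwrite("pics/top6.png",t)
a=cv2.resize(im[205:285,300:440],None,fx=4,fy=4,interpolation=cv2.INTER_CUBIC); b=cv2.resize(t[150:290,190:390],None,fx=2.8,fy=2.8,interpolation=cv2.INTER_CUBIC)[:240]
b=cv2.resize(t[160:240,290:380],None,fx=2.6,fy=4)[:320]
cv2.imwrite("pics/c6.png",np.hstack([a,b]))
print(rfit("pics/side6.png","side",(.5965,-.1528,-.245)))
```

```text
top [([0.582, -0.15, 0.037], 0.64), ([0.645, -0.167, 0.042], 0.53), ([0.551, -0.144, 0.043], 0.42)]
side [([0.554, -0.139, 0.043], 0.63), ([0.595, -0.164, 0.038], 0.57), ([0.584, -0.146, 0.042], 0.41)]
[0.60118957 0.06363041 0.109827   0.21019199] 0.8761437677954826
(array([ 0.596 , -0.1521, -0.2455]), np.float64(150.3))
```

View pics/c6.png

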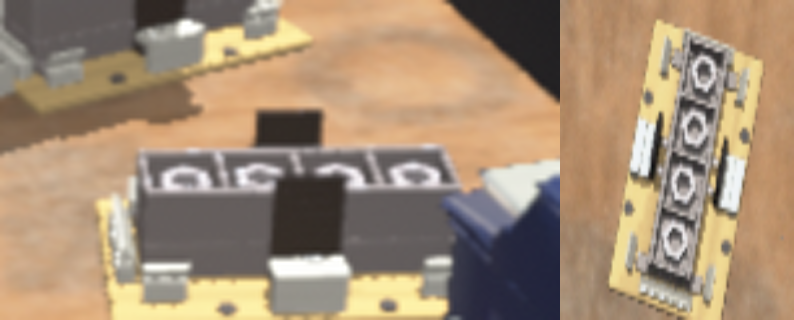

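The crops show all four nuts seated, one to a pocket, in the filling cassette. Now I'll pinch the feeder cassette.

Request:
carry_out(targets=[{"grip": 0.075, "x": -0.001, "y": -0.0015, "z": 0.035, "spin": 0}, {"grip": 0.075, "x": 0, "y": 0, "z": 0.035, "spin": 0}, {"grip": 0.075, "x": 0, "y": 0, "z": 0.02, "spin": 0}, {"grip": 0.075, "x": 0, "y": 0, "z": 0.014, "spin": 0}, {"grip": 0.075, "x": 0, "y": 0, "z": 0.01, "spin": 0}])

```text
t: 21.35
eef_pos: [0.5995, 0.0661, -0.0049]
tcp_rot: [0.994, 0.106, -0.0, -0.0]
contact_force: [0.6, -0.9, -0.4]
opening: 0.878
grasp_force: 0.0
```

Request:
carry_out(targets=[{"grip": 0.075, "x": 0, "y": 0, "z": 0, "spin": 0}, {"grip": 0.075, "x": 0, "y": 0, "z": 0, "spin": 0}])

```text
t: 21.55
eef_pos: [0.6005, 0.0664, -0.0032]
tcp_rot: [0.994, 0.106, 0.001, 0.0]
contact_force: [0.8, 0.8, 0.2]
opening: 0.881
grasp_force: 0.0
```

Request:
carry_out(targets=[{"grip": 0.03, "x": 0, "y": 0, "z": 0, "spin": 0}, {"grip": 0.03, "x": 0, "y": 0, "z": 0, "spin": 0}, {"grip": 0.03, "x": 0, "y": 0, "z": 0, "spin": 0}, {"grip": 0.03, "x": 0, "y": 0, "z": 0, "spin": 0}, {"grip": 0.03, "x": 0, "y": 0, "z": 0, "spin": 0}], newtons=40)

```text
t: 22.05
eef_pos: [0.6016, 0.0652, -0.0009]
tcp_rot: [0.994, 0.105, 0.002, 0.001]
contact_force: [-2.7, -2.8, 11.7]
opening: 0.471
grasp_force: 41.0
```

Request:
carry_out(targets=[{"grip": 0.03, "x": 0, "y": 0, "z": -0.003, "spin": 0}, {"grip": 0.03, "x": 0, "y": 0, "z": -0.003, "spin": 0}, {"grip": 0.03, "x": 0, "y": 0, "z": 0, "spin": 0}], newtons=60)

```text
t: 22.35
eef_pos: [0.5997, 0.0661, 0.0022]
tcp_rot: [0.994, 0.106, 0.0, 0.0]
contact_force: [0.7, -0.3, -0.4]
opening: 0.44
grasp_force: 60.5
```

Request:
carry_out(targets=[{"grip": 0.03, "x": 0, "y": 0, "z": -0.01, "spin": 0}, {"grip": 0.03, "x": 0, "y": 0, "z": -0.01, "spin": 0}, {"grip": 0.03, "x": 0, "y": 0, "z": -0.01, "spin": 0}, {"grip": 0.03, "x": 0, "y": 0, "z": 0, "spin": 0}])

```text
t: 22.75
eef_pos: [0.6012, 0.0669, 0.0343]
tcp_rot: [0.994, 0.106, 0.002, -0.0]
contact_force: [0.0, -0.1, -1.2]
opening: 0.437
grasp_force: 61.8
```

Run:
```python
from ridge import *; from plan import *
im=imaging.grab_frame("side")[:,:,::-1]; cv2.imwrite("pics/side7.png",im)
print([(np.round(d["point"],3).tolist(),round(d["confidence"],2)) for d in models.look_for("side","cassette_a")])
p,s=pose(); print(p,s["opening"],s["contact_force"])
cv2.imwrite("pics/c7.png",cv2.resize(im[160:260,265:405],None,fx=5,fy=5,interpolation=cv2.INTER_CUBIC))
```

```text
[([0.592, -0.166, 0.035], 0.89), ([0.592, 0.056, 0.066], 0.87)]
[0.59999005 0.0664453  0.03254123 0.21192107] 0.43892806723600813 [-0.33439183  0.05205426 -2.02817013]
```

View pics/c7.png

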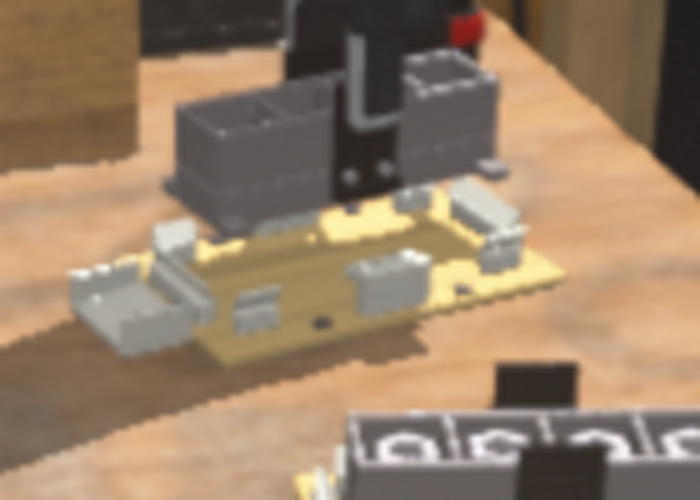

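The cassette is lifted level and clear of the feeder dock (at crop about (335,140)), and both keepers are free. Next I'll carry it to the bench.

Run:
```python
from plan import *
p=pose()[0]
plan([(p[0],p[1],.07,p[3]),(.432,.12,.06,1.571),("g",.03,2),(.432,.12,.01,1.571),("g",.03,2)],w=.03)
```

```text
[{"grip": 0.03, "x": 0.0, "y": 0.0, "z": -0.0375, "spin": -0.0}, {"grip": 0.03, "x": -0.0155, "y": -0.009, "z": 0.001, "spin": -0.136}, {"grip": 0.03, "x": -0.014, "y": -0.0105, "z": 0.001, "spin": -0.136}, {"grip": 0.03, "x": -0.0125, "y": -0.0125, "z": 0.001, "spin": -0.136}, {"grip": 0.03, "x": -0.0105, "y": -0.014, "z": 0.001, "spin": -0.136}]
[{"grip": 0.03, "x": -0.0085, "y": -0.0155, "z": 0.001, "spin": -0.136}, {"grip": 0.03, "x": -0.0065, "y": -0.0165, "z": 0.001, "spin": -0.136}, {"grip": 0.03, "x": -0.004, "y": -0.017, "z": 0.001, "spin": -0.136}, {"grip": 0.03, "x": -0.0015, "y": -0.0175, "z": 0.001, "spin": -0.136}, {"grip": 0.03, "x": 0.0005, "y": -0.0175, "z": 0.001, "spin": -0.136}]
[{"grip": 0.03, "x": 0.003, "y": -0.0175, "z": 0.001, "spin": -0.135}, {"grip": 0.03, "x": 0, "y": 0, "z": 0, "spin": 0}, {"grip": 0.03, "x": 0, "y": 0, "z": 0, "spin": 0}, {"grip": 0.03, "x": 0.0, "y": 0.0, "z": 0.025, "spin": -0.0}, {"grip": 0.03, "x": 0.0, "y": 0.0, "z": 0.025, "spin": -0.0}]
[{"grip": 0.03, "x": 0, "y": 0, "z": 0, "spin": 0}, {"grip": 0.03, "x": 0, "y": 0, "z": 0, "spin": 0}]
end [0.4319 0.1198 0.01   1.5709]
```

Request:
carry_out(targets=[{"grip": 0.03, "x": 0.0, "y": 0.0, "z": -0.0375, "spin": 0}, {"grip": 0.03, "x": -0.0155, "y": -0.009, "z": 0.001, "spin": -0.136}, {"grip": 0.03, "x": -0.014, "y": -0.0105, "z": 0.001, "spin": -0.136}, {"grip": 0.03, "x": -0.0125, "y": -0.0125, "z": 0.001, "spin": -0.136}, {"grip": 0.03, "x": -0.0105, "y": -0.014, "z": 0.001, "spin": -0.136}])

```text
t: 23.35
eef_pos: [0.5312, 0.0877, 0.0649]
tcp_rot: [0.928, 0.372, -0.001, -0.0]
contact_force: [-0.4, -0.1, -0.4]
opening: 0.436
grasp_force: 61.8
```

Request:
carry_out(targets=[{"grip": 0.03, "x": -0.0085, "y": -0.0155, "z": 0.001, "spin": -0.136}, {"grip": 0.03, "x": -0.0065, "y": -0.0165, "z": 0.001, "spin": -0.136}, {"grip": 0.03, "x": -0.004, "y": -0.017, "z": 0.001, "spin": -0.136}, {"grip": 0.03, "x": -0.0015, "y": -0.0175, "z": 0.001, "spin": -0.136}, {"grip": 0.03, "x": 0.0005, "y": -0.0175, "z": 0.001, "spin": -0.136}])

```text
t: 23.85
eef_pos: [0.4474, 0.1145, 0.06]
tcp_rot: [0.751, 0.66, -0.0, -0.0]
contact_force: [-0.5, -0.2, -0.3]
opening: 0.438
grasp_force: 61.8
```

Request:
carry_out(targets=[{"grip": 0.03, "x": 0.003, "y": -0.0175, "z": 0.001, "spin": -0.135}, {"grip": 0.03, "x": 0, "y": 0, "z": 0, "spin": 0}, {"grip": 0.03, "x": 0, "y": 0, "z": 0, "spin": 0}, {"grip": 0.03, "x": 0, "y": 0, "z": 0, "spin": 0}])

```text
t: 24.25
eef_pos: [0.4325, 0.1193, 0.0596]
tcp_rot: [0.708, 0.706, 0.0, 0.0]
contact_force: [0.4, 0.0, -2.0]
opening: 0.437
grasp_force: 61.8
```

Request:
carry_out(targets=[{"grip": 0.03, "x": 0, "y": 0, "z": 0.03, "spin": 0}, {"grip": 0.03, "x": 0, "y": 0, "z": 0.025, "spin": 0}, {"grip": 0.03, "x": 0, "y": 0, "z": 0.004, "spin": 0}, {"grip": 0.03, "x": 0, "y": 0, "z": 0.004, "spin": 0}, {"grip": 0.03, "x": 0, "y": 0, "z": 0, "spin": 0}])

```text
t: 24.75
eef_pos: [0.4324, 0.1198, -0.0031]
tcp_rot: [0.707, 0.707, 0.0, -0.0]
contact_force: [-0.0, -0.9, -1.2]
opening: 0.441
grasp_force: 61.8
```

Request:
carry_out(targets=[{"grip": 0.03, "x": 0, "y": 0, "z": 0.002, "spin": 0}, {"grip": 0.03, "x": 0, "y": 0, "z": 0, "spin": 0}, {"grip": 0.03, "x": 0, "y": 0, "z": 0, "spin": 0}])

```text
t: 25.05
eef_pos: [0.4322, 0.1196, -0.005]
tcp_rot: [0.707, 0.707, 0.0, 0.001]
contact_force: [0.2, 0.2, -0.7]
opening: 0.44
grasp_force: 61.8
```

Request:
carry_out(targets=[{"grip": 0.03, "x": 0, "y": 0, "z": 0.002, "spin": 0}, {"grip": 0.03, "x": 0, "y": 0, "z": 0, "spin": 0}, {"grip": 0.03, "x": 0, "y": 0, "z": 0, "spin": 0}])

```text
t: 25.35
eef_pos: [0.4324, 0.1196, -0.006]
tcp_rot: [0.707, 0.707, -0.0, 0.001]
contact_force: [-4.4, -1.7, 10.5]
opening: 0.436
grasp_force: 65.0
```

Request:
carry_out(targets=[{"grip": 0.03, "x": 0, "y": 0, "z": 0.001, "spin": 0}, {"grip": 0.03, "x": 0, "y": 0, "z": 0, "spin": 0}, {"grip": 0.03, "x": 0, "y": 0, "z": 0, "spin": 0}])

```text
t: 25.65
eef_pos: [0.4324, 0.1196, -0.0061]
tcp_rot: [0.707, 0.707, -0.001, 0.001]
contact_force: [-7.3, -2.4, 22.7]
opening: 0.442
grasp_force: 67.5
```

Request:
carry_out(targets=[{"grip": 0.03, "x": 0, "y": 0, "z": -0.0015, "spin": 0}, {"grip": 0.075, "x": 0, "y": 0, "z": 0, "spin": 0}, {"grip": 0.075, "x": 0, "y": 0, "z": 0, "spin": 0}, {"grip": 0.075, "x": 0, "y": 0, "z": 0, "spin": 0}, {"grip": 0.075, "x": 0, "y": 0, "z": 0, "spin": 0}])

```text
t: 26.15
eef_pos: [0.4316, 0.1196, -0.0071]
tcp_rot: [0.707, 0.707, -0.0, -0.0]
contact_force: [0.4, -1.0, -0.8]
opening: 0.879
grasp_force: 0.0
```

Request:
carry_out(targets=[{"grip": 0.075, "x": 0, "y": 0, "z": 0, "spin": 0}, {"grip": 0.075, "x": 0, "y": 0, "z": -0.03, "spin": 0}, {"grip": 0.075, "x": 0, "y": 0, "z": -0.04, "spin": 0}, {"grip": 0.075, "x": 0, "y": 0, "z": -0.04, "spin": 0}])

```text
t: 26.55
eef_pos: [0.4309, 0.1198, 0.1039]
tcp_rot: [0.707, 0.707, -0.0, -0.001]
contact_force: [1.4, -0.7, 0.0]
opening: 0.881
grasp_force: 0.0
```

Run:
```python
from plan import *
p=pose()[0]; print(p)
plan([(.5965,-.1526,.105,-.245),("g",.075,3)],w=.075)
```

```text
[0.43093431 0.11981688 0.10385404 1.57132912]
[{"grip": 0.075, "x": -0.021, "y": 0.0125, "z": 0.0, "spin": 0.14}, {"grip": 0.075, "x": -0.019, "y": 0.0155, "z": 0.0, "spin": 0.14}, {"grip": 0.075, "x": -0.0165, "y": 0.018, "z": 0.0, "spin": 0.14}, {"grip": 0.075, "x": -0.014, "y": 0.02, "z": 0.0, "spin": 0.14}, {"grip": 0.075, "x": -0.011, "y": 0.022, "z": 0.0, "spin": 0.14}]
[{"grip": 0.075, "x": -0.008, "y": 0.0235, "z": 0.0, "spin": 0.14}, {"grip": 0.075, "x": -0.0045, "y": 0.024, "z": 0.0, "spin": 0.139}, {"grip": 0.075, "x": -0.001, "y": 0.0245, "z": 0.0, "spin": 0.14}, {"grip": 0.075, "x": 0.0025, "y": 0.0245, "z": 0.0, "spin": 0.139}, {"grip": 0.075, "x": 0.0055, "y": 0.024, "z": -0.0005, "spin": 0.14}]
[{"grip": 0.075, "x": 0.009, "y": 0.023, "z": 0.0, "spin": 0.139}, {"grip": 0.075, "x": 0.012, "y": 0.021, "z": -0.0005, "spin": 0.14}, {"grip": 0.075, "x": 0.015, "y": 0.0195, "z": 0.0, "spin": 0.139}, {"grip": 0.075, "x": 0, "y": 0, "z": 0, "spin": 0}, {"grip": 0.075, "x": 0, "y": 0, "z": 0, "spin": 0}]
[{"grip": 0.075, "x": 0, "y": 0, "z": 0, "spin": 0}]
end [ 0.5966 -0.1526  0.1049 -0.2447]
```

Request:
carry_out(targets=[{"grip": 0.075, "x": -0.021, "y": 0.0125, "z": 0.0, "spin": 0.14}, {"grip": 0.075, "x": -0.019, "y": 0.0155, "z": 0.0, "spin": 0.14}, {"grip": 0.075, "x": -0.0165, "y": 0.018, "z": 0.0, "spin": 0.14}, {"grip": 0.075, "x": -0.014, "y": 0.02, "z": 0.0, "spin": 0.14}, {"grip": 0.075, "x": -0.011, "y": 0.022, "z": 0.0, "spin": 0.14}])

```text
t: 27.05
eef_pos: [0.4954, 0.0139, 0.1029]
tcp_rot: [0.908, 0.419, -0.0, 0.0]
contact_force: [-0.7, 0.6, -0.6]
opening: 0.878
grasp_force: 0.0
```

Request:
carry_out(targets=[{"grip": 0.075, "x": -0.008, "y": 0.0235, "z": 0.0, "spin": 0.14}, {"grip": 0.075, "x": -0.0045, "y": 0.024, "z": 0.0, "spin": 0.139}, {"grip": 0.075, "x": -0.001, "y": 0.0245, "z": 0.0, "spin": 0.14}, {"grip": 0.075, "x": 0.0025, "y": 0.0245, "z": 0.0, "spin": 0.139}, {"grip": 0.075, "x": 0.0055, "y": 0.024, "z": 0, "spin": 0.14}])

```text
t: 27.55
eef_pos: [0.5592, -0.0911, 0.1027]
tcp_rot: [0.997, 0.083, -0.0, -0.0]
contact_force: [-0.1, 0.1, 0.9]
opening: 0.878
grasp_force: 0.0
```

Request:
carry_out(targets=[{"grip": 0.075, "x": 0.009, "y": 0.023, "z": 0.0, "spin": 0.139}, {"grip": 0.075, "x": 0.012, "y": 0.021, "z": 0, "spin": 0.14}, {"grip": 0.075, "x": 0.015, "y": 0.0195, "z": 0.0, "spin": 0.139}, {"grip": 0.075, "x": 0, "y": 0, "z": 0, "spin": 0}, {"grip": 0.075, "x": 0, "y": 0, "z": 0, "spin": 0}])

```text
t: 28.05
eef_pos: [0.5969, -0.1528, 0.1024]
tcp_rot: [0.993, -0.122, -0.001, -0.0]
contact_force: [0.1, 0.9, -0.6]
opening: 0.875
grasp_force: 0.0
```

Run:
```python
from ridge import *; from plan import *
for c in("side","top"):
    im=imaging.grab_frame(c)[:,:,::-1]; cv2.imwrite(f"pics/{c}8.png",im)
    print(c,"a",rfit(f"pics/{c}8.png",c,(.432,.12,1.571),z=.040))
    print(c,"b",rfit(f"pics/{c}8.png",c,(.5965,-.1528,-.245)))
p=pose()[0]; print(p)
```

```text
side a (array([0.4311, 0.1186, 1.5769]), np.float64(89.5))
side b (array([ 0.5964, -0.152 , -0.2457]), np.float64(96.9))
top a (array([0.4319, 0.1191, 1.5703]), np.float64(172.4))
top b (array([ 0.5934, -0.1522, -0.2686]), np.float64(2.3))
[ 0.59683423 -0.15141713  0.10275986 -0.2425521 ]
```

Request:
carry_out(targets=[{"grip": 0.075, "x": 0, "y": 0.001, "z": 0.035, "spin": 0}, {"grip": 0.075, "x": 0, "y": 0, "z": 0.03, "spin": 0}, {"grip": 0.075, "x": 0, "y": 0, "z": 0.02, "spin": 0}, {"grip": 0.075, "x": 0, "y": 0, "z": 0.0175, "spin": 0}, {"grip": 0.075, "x": 0, "y": 0, "z": 0, "spin": 0}])

```text
t: 28.65
eef_pos: [0.5943, -0.1521, -0.002]
tcp_rot: [0.993, -0.121, -0.003, -0.001]
contact_force: [-0.9, -0.3, -0.7]
opening: 0.883
grasp_force: 0.0
```

Request:
carry_out(targets=[{"grip": 0.075, "x": 0, "y": 0, "z": 0, "spin": 0}, {"grip": 0.075, "x": 0, "y": 0, "z": 0, "spin": 0}])

```text
t: 28.85
eef_pos: [0.598, -0.1536, 0.002]
tcp_rot: [0.993, -0.122, 0.001, 0.0]
contact_force: [-0.3, 0.0, 0.4]
opening: 0.876
grasp_force: 0.0
```

Request:
carry_out(targets=[{"grip": 0.03, "x": 0, "y": 0, "z": 0, "spin": 0}, {"grip": 0.03, "x": 0, "y": 0, "z": 0, "spin": 0}, {"grip": 0.03, "x": 0, "y": 0, "z": 0, "spin": 0}, {"grip": 0.03, "x": 0, "y": 0, "z": 0, "spin": 0}, {"grip": 0.03, "x": 0, "y": 0, "z": 0, "spin": 0}], newtons=60)

```text
t: 29.35
eef_pos: [0.5985, -0.1537, 0.0043]
tcp_rot: [0.993, -0.122, 0.001, 0.0]
contact_force: [-5.2, 2.0, 16.6]
opening: 0.436
grasp_force: 61.3
```

Request:
carry_out(targets=[{"grip": 0.03, "x": 0, "y": 0, "z": -0.004, "spin": 0}, {"grip": 0.03, "x": 0, "y": 0, "z": -0.005, "spin": 0}, {"grip": 0.03, "x": 0, "y": 0, "z": -0.006, "spin": 0}, {"grip": 0.03, "x": 0, "y": 0, "z": -0.015, "spin": 0}, {"grip": 0.03, "x": 0, "y": 0, "z": 0, "spin": 0}])

```text
t: 29.85
eef_pos: [0.5988, -0.1543, 0.033]
tcp_rot: [0.992, -0.122, 0.002, 0.0]
contact_force: [0.5, 0.9, -2.2]
opening: 0.428
grasp_force: 60.8
```

Request:
carry_out(targets=[{"grip": 0.03, "x": 0, "y": 0, "z": -0.025, "spin": 0}, {"grip": 0.03, "x": 0, "y": 0, "z": -0.025, "spin": 0}, {"grip": 0.03, "x": 0, "y": 0, "z": 0, "spin": 0}, {"grip": 0.03, "x": 0, "y": 0, "z": 0, "spin": 0}])

```text
t: 30.25
eef_pos: [0.5972, -0.154, 0.0806]
tcp_rot: [0.992, -0.122, 0.0, 0.0]
contact_force: [-0.0, 1.1, -3.1]
opening: 0.427
grasp_force: 61.2
```

Run:
```python
from ridge import *; from plan import *
p,s=pose(); print(p,s["opening"],s["contact_force"],s["grasp_force"])
im=imaging.grab_frame("side")[:,:,::-1]; cv2.imwrite("pics/side9.png",im)
zr=p[2]-.0043+.046
for z in(zr-.003,zr,zr+.003): print(round(z,4),rfit("pics/side9.png","side",(p[0],p[1],p[3]),z=z))
u=np.array([np.cos(.2115),np.sin(.2115)]); print("feeder", (np.array([.600,.065])+.002*u))
t=np.array([.600,.065])+.002*u
plan([(*t,.085,.2115),("g",.03,3)],w=.03,step=.035,ang=.1)
```

```text
[ 0.59720689 -0.15395899  0.08064404 -0.24522846] 0.4273193420861605 [-0.04138127  1.12383551 -3.06620907] 61.24048590660095
0.1193 (array([ 0.5994, -0.1395, -0.3931]), np.float64(85.0))
0.1223 (array([ 0.5967, -0.1457, -0.3981]), np.float64(83.8))
0.1253 (array([ 0.5955, -0.1456, -0.3232]), np.float64(61.6))
feeder [0.60195543 0.06541985]
[{"grip": 0.03, "x": -0.007, "y": -0.0305, "z": -0.001, "spin": -0.065}, {"grip": 0.03, "x": -0.005, "y": -0.031, "z": -0.0005, "spin": -0.065}, {"grip": 0.03, "x": -0.0025, "y": -0.031, "z": -0.001, "spin": -0.065}, {"grip": 0.03, "x": -0.0005, "y": -0.0315, "z": -0.0005, "spin": -0.065}, {"grip": 0.03, "x": 0.001, "y": -0.0315, "z": -0.001, "spin": -0.066}]
[{"grip": 0.03, "x": 0.0035, "y": -0.031, "z": -0.0005, "spin": -0.065}, {"grip": 0.03, "x": 0.0055, "y": -0.031, "z": -0.001, "spin": -0.066}, {"grip": 0.03, "x": 0, "y": 0, "z": 0, "spin": 0}, {"grip": 0.03, "x": 0, "y": 0, "z": 0, "spin": 0}, {"grip": 0.03, "x": 0, "y": 0, "z": 0, "spin": 0}]
end [0.6021 0.0655 0.085  0.2118]
```

Request:
carry_out(targets=[{"grip": 0.03, "x": -0.007, "y": -0.0305, "z": -0.001, "spin": -0.065}, {"grip": 0.03, "x": -0.005, "y": -0.031, "z": 0, "spin": -0.065}, {"grip": 0.03, "x": -0.0025, "y": -0.031, "z": -0.001, "spin": -0.065}, {"grip": 0.03, "x": -0.0005, "y": -0.0315, "z": 0, "spin": -0.065}, {"grip": 0.03, "x": 0.001, "y": -0.0315, "z": -0.001, "spin": -0.066}])

```text
t: 30.8
eef_pos: [0.5997, 0.0068, 0.0824]
tcp_rot: [0.999, 0.044, -0.001, -0.001]
contact_force: [0.1, 0.2, -2.3]
opening: 0.431
grasp_force: 61.2
```

Request:
carry_out(targets=[{"grip": 0.03, "x": 0.0035, "y": -0.031, "z": 0, "spin": -0.065}, {"grip": 0.03, "x": 0.0055, "y": -0.031, "z": 0, "spin": -0.066}, {"grip": 0.03, "x": 0, "y": 0, "z": 0, "spin": 0}, {"grip": 0.03, "x": 0, "y": 0, "z": 0, "spin": 0}, {"grip": 0.03, "x": 0, "y": 0, "z": 0, "spin": 0}])

```text
t: 31.3
eef_pos: [0.6022, 0.0655, 0.0827]
tcp_rot: [0.994, 0.106, -0.001, 0.0]
contact_force: [0.4, -1.1, -2.7]
opening: 0.431
grasp_force: 61.2
```

Request:
carry_out(targets=[{"grip": 0.03, "x": 0, "y": 0, "z": 0.025, "spin": 0}, {"grip": 0.03, "x": 0, "y": 0, "z": 0.02, "spin": 0}, {"grip": 0.03, "x": 0, "y": 0, "z": 0, "spin": 0}, {"grip": 0.03, "x": 0, "y": 0, "z": 0, "spin": 0}])

```text
t: 31.7
eef_pos: [0.6026, 0.0647, 0.0384]
tcp_rot: [0.994, 0.105, -0.0, 0.0]
contact_force: [0.6, -0.3, -2.0]
opening: 0.432
grasp_force: 61.2
```

Run:
```python
from ridge import *; from plan import *
im=imaging.grab_frame("side")[:,:,::-1]; cv2.imwrite("pics/side10.png",im); t=imaging.grab_frame("top")[:,:,::-1]; cv2.imwrite("pics/top10.png",t)
p,s=pose(); print(p,s["opening"],s["contact_force"],s["grasp_force"])
a=cv2.resize(im[150:260,265:405],None,fx=3.4,fy=3.4,interpolation=cv2.INTER_CUBIC); b=cv2.resize(t[150:260,190:290],None,fx=3.2,fy=3.4,interpolation=cv2.INTER_CUBIC)
cv2.imwrite("pics/c10.png",np.hstack([a,b]))
```

```text
[0.60387298 0.06533521 0.03976342 0.21110973] 0.43019521342456135 [ 0.38231957  0.28972172 -2.35766989] 61.194448471069336
```

View pics/c10.png

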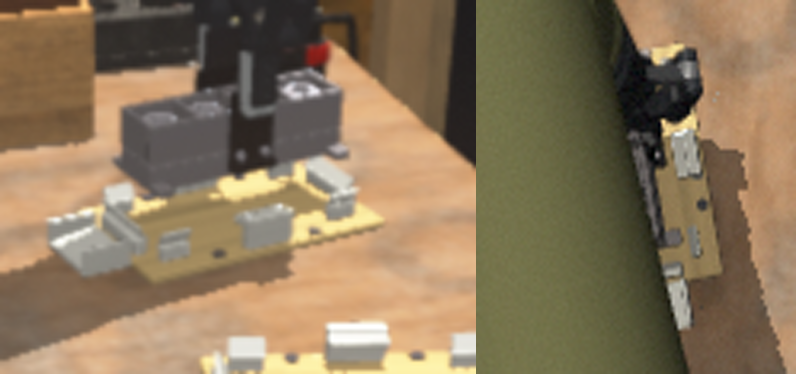

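The cassette hovers level over the feeder dock with the nuts still in their pockets. I'll compare its alignment with the earlier lift-out picture of cassette_a.

Run:
```python
from h import *
from plan import pose
g=lambda f:cv2.cvtColor(cv2.imread(f),cv2.COLOR_BGR2GRAY).astype(np.float32)
A,B=g("pics/side7.png"),g("pics/side10.png")
for nm,(x0,y0,x1,y1) in {"left":(295,184,330,212),"right":(346,182,370,200)}.items():
    W=np.eye(2,3,dtype=np.float32); cc,W=cv2.findTransformECC(A[y0:y1,x0:x1],B[y0-0:y1,x0:x1],W,cv2.MOTION_TRANSLATION,(3,200,1e-5)); print(nm,cc,W[:,2])
c=np.array([.600,.065,.08]); 
e=np.eye(3)*.001
J=(P("side",c+e)-P("side",[c])); print("px per mm x,y,z",J.round(3).tolist())
```

```text
left 0.9653731519453849 [0.51778257 0.28719166]
right 0.9955889541675234 [0.88871664 0.7100588 ]
px per mm x,y,z [[0.489, -0.051], [-0.168, -0.186], [0.015, -0.483]]
```

Request:
carry_out(targets=[{"grip": 0.03, "x": -0.0015, "y": 0, "z": 0.006, "spin": 0}, {"grip": 0.03, "x": 0, "y": 0, "z": 0.006, "spin": 0}, {"grip": 0.03, "x": 0, "y": 0, "z": 0, "spin": 0}, {"grip": 0.03, "x": 0, "y": 0, "z": 0, "spin": 0}])

```text
t: 32.2
eef_pos: [0.6011, 0.0652, 0.0263]
tcp_rot: [0.994, 0.106, -0.0, 0.0]
contact_force: [0.2, 0.1, -2.9]
opening: 0.428
grasp_force: 61.2
```

Request:
carry_out(targets=[{"grip": 0.03, "x": 0, "y": 0, "z": 0.004, "spin": 0}, {"grip": 0.03, "x": 0, "y": 0, "z": 0.004, "spin": 0}, {"grip": 0.03, "x": 0, "y": 0, "z": 0, "spin": 0}, {"grip": 0.03, "x": 0, "y": 0, "z": 0, "spin": 0}])

```text
t: 32.6
eef_pos: [0.6012, 0.0652, 0.0182]
tcp_rot: [0.994, 0.106, -0.0, -0.0]
contact_force: [0.5, -0.4, -3.0]
opening: 0.429
grasp_force: 61.2
```

Request:
carry_out(targets=[{"grip": 0.03, "x": 0, "y": 0, "z": 0.003, "spin": 0}, {"grip": 0.03, "x": 0, "y": 0, "z": 0.003, "spin": 0}, {"grip": 0.03, "x": 0, "y": 0, "z": 0, "spin": 0}])

```text
t: 32.9
eef_pos: [0.6009, 0.0651, 0.0119]
tcp_rot: [0.994, 0.106, -0.001, 0.0]
contact_force: [-0.8, 0.4, -2.3]
opening: 0.428
grasp_force: 61.2
```

Request:
carry_out(targets=[{"grip": 0.03, "x": 0, "y": 0, "z": 0.003, "spin": 0}, {"grip": 0.03, "x": 0, "y": 0, "z": 0, "spin": 0}, {"grip": 0.03, "x": 0, "y": 0, "z": 0, "spin": 0}])

```text
t: 33.2
eef_pos: [0.6013, 0.0652, 0.0094]
tcp_rot: [0.994, 0.106, -0.0, 0.0]
contact_force: [-0.4, 0.4, -3.1]
opening: 0.429
grasp_force: 61.2
```

Request:
carry_out(targets=[{"grip": 0.03, "x": 0, "y": 0, "z": 0.002, "spin": 0}, {"grip": 0.03, "x": 0, "y": 0, "z": 0.001, "spin": 0}, {"grip": 0.03, "x": 0, "y": 0, "z": 0, "spin": 0}, {"grip": 0.03, "x": 0, "y": 0, "z": 0, "spin": 0}])

```text
t: 33.6
eef_pos: [0.6014, 0.0652, 0.0065]
tcp_rot: [0.994, 0.106, -0.0, 0.0]
contact_force: [0.4, 0.3, -2.0]
opening: 0.433
grasp_force: 61.2
```

Request:
carry_out(targets=[{"grip": 0.03, "x": 0, "y": 0, "z": 0.0015, "spin": 0}, {"grip": 0.03, "x": 0, "y": 0, "z": 0, "spin": 0}, {"grip": 0.03, "x": 0, "y": 0, "z": 0, "spin": 0}])

```text
t: 33.9
eef_pos: [0.6013, 0.0652, 0.0049]
tcp_rot: [0.994, 0.106, -0.0, 0.0]
contact_force: [0.3, -0.6, -2.6]
opening: 0.43
grasp_force: 61.2
```

Request:
carry_out(targets=[{"grip": 0.03, "x": 0, "y": 0, "z": 0.0015, "spin": 0}, {"grip": 0.03, "x": 0, "y": 0, "z": 0, "spin": 0}, {"grip": 0.03, "x": 0, "y": 0, "z": 0, "spin": 0}])

```text
t: 34.2
eef_pos: [0.6015, 0.0653, 0.0045]
tcp_rot: [0.994, 0.106, 0.0, 0.0]
contact_force: [-3.6, -0.6, 5.4]
opening: 0.43
grasp_force: 63.2
```

Request:
carry_out(targets=[{"grip": 0.03, "x": 0, "y": 0, "z": 0.001, "spin": 0}, {"grip": 0.03, "x": 0, "y": 0, "z": 0, "spin": 0}, {"grip": 0.03, "x": 0, "y": 0, "z": 0, "spin": 0}])

```text
t: 34.5
eef_pos: [0.6017, 0.0652, 0.0045]
tcp_rot: [0.994, 0.106, 0.0, 0.0]
contact_force: [-5.1, -1.2, 11.4]
opening: 0.431
grasp_force: 64.6
```

Contact came at eef z 0.0045, which matches the expected seated height. Now I'll release.

Request:
carry_out(targets=[{"grip": 0.075, "x": 0, "y": 0, "z": 0, "spin": 0}, {"grip": 0.075, "x": 0, "y": 0, "z": 0, "spin": 0}, {"grip": 0.075, "x": 0, "y": 0, "z": 0, "spin": 0}, {"grip": 0.075, "x": 0, "y": 0, "z": 0, "spin": 0}, {"grip": 0.075, "x": 0, "y": 0, "z": 0, "spin": 0}])

```text
t: 35.0
eef_pos: [0.6015, 0.0653, 0.0025]
tcp_rot: [0.994, 0.106, 0.0, -0.0]
contact_force: [-0.4, -0.9, -0.0]
opening: 0.877
grasp_force: 0.0
```

Request:
carry_out(targets=[{"grip": 0.075, "x": 0, "y": 0, "z": -0.03, "spin": 0}, {"grip": 0.075, "x": 0, "y": 0, "z": -0.04, "spin": 0}, {"grip": 0.075, "x": 0, "y": 0, "z": -0.04, "spin": 0}])

```text
t: 35.3
eef_pos: [0.6009, 0.0653, 0.1133]
tcp_rot: [0.994, 0.106, -0.001, -0.0]
contact_force: [0.1, -0.2, 0.0]
opening: 0.869
grasp_force: 0.0
```

Run:
```python
from ridge import *; from plan import *
im=imaging.grab_frame("side")[:,:,::-1]; cv2.imwrite("pics/side11.png",im)
p,s=pose(); print(p,s["opening"],s["contact_force"])
print(rfit("pics/side0.png","side",(.600,.065,.2115)),rfit("pics/side11.png","side",(.600,.065,.2115)))
g=lambda f:cv2.cvtColor(cv2.imread(f),cv2.COLOR_BGR2GRAY).astype(np.float32)
A,B=g("pics/side0.png"),g("pics/side11.png"); print("dock region mean diff",np.abs(A-B)[180:240,290:380].mean())
plan([(.4317,.119,.105,1.573),("g",.075,3)],w=.075)
```

```text
[0.6055656  0.06629145 0.12129531 0.21216591] 0.878399969481955 [2.72673925 1.2096218  4.53374372]
(array([0.5993, 0.0649, 0.2033]), np.float64(111.0)) (array([0.6   , 0.0646, 0.2389]), np.float64(42.0))
dock region mean diff 19.210926
[{"grip": 0.075, "x": -0.016, "y": -0.009, "z": 0.0015, "spin": -0.136}, {"grip": 0.075, "x": -0.0145, "y": -0.011, "z": 0.0015, "spin": -0.136}, {"grip": 0.075, "x": -0.013, "y": -0.0125, "z": 0.0015, "spin": -0.136}, {"grip": 0.075, "x": -0.011, "y": -0.0145, "z": 0.0015, "spin": -0.136}, {"grip": 0.075, "x": -0.009, "y": -0.0155, "z": 0.0015, "spin": -0.136}]
[{"grip": 0.075, "x": -0.007, "y": -0.017, "z": 0.002, "spin": -0.136}, {"grip": 0.075, "x": -0.0045, "y": -0.0175, "z": 0.0015, "spin": -0.136}, {"grip": 0.075, "x": -0.002, "y": -0.018, "z": 0.002, "spin": -0.136}, {"grip": 0.075, "x": 0.0005, "y": -0.018, "z": 0.0015, "spin": -0.136}, {"grip": 0.075, "x": 0.003, "y": -0.018, "z": 0.002, "spin": -0.137}]
[{"grip": 0.075, "x": 0, "y": 0, "z": 0, "spin": 0}, {"grip": 0.075, "x": 0, "y": 0, "z": 0, "spin": 0}, {"grip": 0.075, "x": 0, "y": 0, "z": 0, "spin": 0}]
end [0.4319 0.119  0.1048 1.5732]
```

Request:
carry_out(targets=[{"grip": 0.075, "x": -0.016, "y": -0.009, "z": 0, "spin": -0.136}, {"grip": 0.075, "x": -0.0145, "y": -0.011, "z": 0, "spin": -0.136}, {"grip": 0.075, "x": -0.013, "y": -0.0125, "z": 0, "spin": -0.136}, {"grip": 0.075, "x": -0.011, "y": -0.0145, "z": 0, "spin": -0.136}, {"grip": 0.075, "x": -0.009, "y": -0.0155, "z": 0.0015, "spin": -0.136}])

```text
t: 35.85
eef_pos: [0.5141, 0.092, 0.111]
tcp_rot: [0.901, 0.434, 0.0, 0.0]
contact_force: [0.0, 0.9, 0.4]
opening: 0.879
grasp_force: 0.0
```

Request:
carry_out(targets=[{"grip": 0.075, "x": -0.007, "y": -0.017, "z": 0.002, "spin": -0.136}, {"grip": 0.075, "x": -0.0045, "y": -0.0175, "z": 0.0015, "spin": -0.136}, {"grip": 0.075, "x": -0.002, "y": -0.018, "z": 0.002, "spin": -0.136}, {"grip": 0.075, "x": 0.0005, "y": -0.018, "z": 0, "spin": -0.136}, {"grip": 0.075, "x": 0.003, "y": -0.014, "z": 0, "spin": -0.137}])

```text
t: 36.35
eef_pos: [0.4307, 0.1177, 0.1053]
tcp_rot: [0.704, 0.71, -0.0, 0.0]
contact_force: [0.3, 0.9, 0.1]
opening: 0.879
grasp_force: 0.0
```

Request:
carry_out(targets=[{"grip": 0.075, "x": 0, "y": 0, "z": 0, "spin": 0}, {"grip": 0.075, "x": 0, "y": 0, "z": 0, "spin": 0}, {"grip": 0.075, "x": 0, "y": 0, "z": 0, "spin": 0}])

```text
t: 36.65
eef_pos: [0.4325, 0.1172, 0.1057]
tcp_rot: [0.707, 0.707, 0.0, 0.0]
contact_force: [-0.3, -0.1, 0.3]
opening: 0.877
grasp_force: 0.0
```

Run:
```python
from ridge import *; from plan import *
im=imaging.grab_frame("side")[:,:,::-1]; cv2.imwrite("pics/side12.png",im); t=imaging.grab_frame("top")[:,:,::-1]; cv2.imwrite("pics/top12.png",t)
p,s=pose(); print(p,s["opening"],s["contact_force"])
for c in("side","top"): print(c,"b",rfit(f"pics/{c}12.png",c,(.600,.065,.2115)),"a",rfit(f"pics/{c}12.png",c,(.432,.119,1.573),z=.04))
for c in("top","side"): imaging.grab_frame(c); print(c,[(np.round(d["point"],3).tolist(),round(d["confidence"],2)) for d in models.look_for(c,"nut_1")])
a=cv2.resize(im[165:245,275:400],None,fx=4,fy=4,interpolation=cv2.INTER_CUBIC); b=cv2.resize(t[155:245,205:275],None,fx=3.55,fy=3.5556,interpolation=cv2.INTER_CUBIC)
cv2.imwrite("pics/c12.png",np.hstack([a,b[:320]]))
```

```text
[0.43227655 0.11732019 0.10549618 1.5708994 ] 0.8756303149295597 [-1.28909147  0.147822   -0.12253689]
side b (array([0.5995, 0.0654, 0.2142]), np.float64(91.5)) a (array([0.4311, 0.1187, 1.5783]), np.float64(53.9))
top b (array([0.5995, 0.0644, 0.2034]), np.float64(166.0)) a (array([0.4322, 0.1186, 1.5664]), np.float64(60.3))
top [([0.556, 0.052, 0.042], 0.55), ([0.613, 0.068, 0.045], 0.53), ([0.648, 0.076, 0.046], 0.46)]
side [([0.508, -0.353, 0.024], 0.46)]
```

View pics/c12.png

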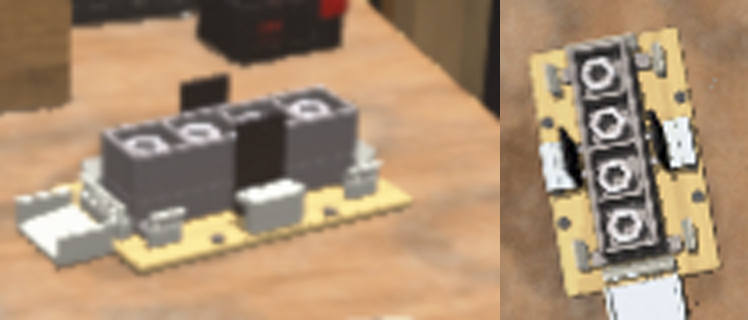

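The full cassette is home in the feeder dock, with four nuts in its pockets and the tabs out under the keepers. Now I'll pick up the empty cassette.

Request:
carry_out(targets=[{"grip": 0.075, "x": 0.0015, "y": -0.0005, "z": 0.035, "spin": 0}, {"grip": 0.075, "x": 0, "y": 0, "z": 0.035, "spin": 0}, {"grip": 0.075, "x": 0, "y": 0, "z": 0.0245, "spin": 0}, {"grip": 0.075, "x": 0, "y": 0, "z": 0.015, "spin": 0}, {"grip": 0.075, "x": 0, "y": 0, "z": 0, "spin": 0}])

```text
t: 37.45
eef_pos: [0.429, 0.1188, -0.006]
tcp_rot: [0.706, 0.708, -0.002, -0.002]
contact_force: [-0.0, -0.2, 0.5]
opening: 0.878
grasp_force: 0.0
```

Request:
carry_out(targets=[{"grip": 0.075, "x": 0, "y": 0, "z": 0, "spin": 0}, {"grip": 0.075, "x": 0, "y": 0, "z": 0, "spin": 0}, {"grip": 0.075, "x": 0, "y": 0, "z": 0, "spin": 0}])

```text
t: 37.75
eef_pos: [0.4322, 0.119, -0.003]
tcp_rot: [0.706, 0.708, 0.001, 0.001]
contact_force: [-0.5, 0.5, -0.5]
opening: 0.877
grasp_force: 0.0
```

Request:
carry_out(targets=[{"grip": 0.03, "x": 0, "y": 0, "z": 0, "spin": 0}, {"grip": 0.03, "x": 0, "y": 0, "z": 0, "spin": 0}, {"grip": 0.03, "x": 0, "y": 0, "z": 0, "spin": 0}, {"grip": 0.03, "x": 0, "y": 0, "z": 0, "spin": 0}, {"grip": 0.03, "x": 0, "y": 0, "z": 0, "spin": 0}], newtons=60)

```text
t: 38.25
eef_pos: [0.432, 0.119, -0.0014]
tcp_rot: [0.706, 0.708, -0.001, 0.001]
contact_force: [-7.4, -2.3, 26.3]
opening: 0.44
grasp_force: 59.0
```

Run:
```python
from plan import *
p=pose()[0]; print(p)
plan([(p[0],p[1],.08,p[3]),(.5965,-.1526,.08,-.245),("g",.03,3)],w=.03,step=.035,ang=.12)
```

```text
[ 4.31966353e-01  1.19007605e-01 -1.39151158e-03  1.57253117e+00]
[{"grip": 0.03, "x": 0.0, "y": 0.0, "z": -0.027, "spin": -0.0}, {"grip": 0.03, "x": 0.0, "y": 0.0, "z": -0.027, "spin": -0.0}, {"grip": 0.03, "x": 0.0, "y": 0.0, "z": -0.0275, "spin": -0.0}, {"grip": 0.03, "x": -0.017, "y": 0.0105, "z": 0.0, "spin": 0.114}, {"grip": 0.03, "x": -0.0155, "y": 0.012, "z": 0.0, "spin": 0.114}]
[{"grip": 0.03, "x": -0.0145, "y": 0.014, "z": 0.0, "spin": 0.114}, {"grip": 0.03, "x": -0.0125, "y": 0.0155, "z": 0.0, "spin": 0.114}, {"grip": 0.03, "x": -0.011, "y": 0.0165, "z": 0.0, "spin": 0.113}, {"grip": 0.03, "x": -0.009, "y": 0.018, "z": 0.0, "spin": 0.114}, {"grip": 0.03, "x": -0.0065, "y": 0.0185, "z": 0.0, "spin": 0.113}]
[{"grip": 0.03, "x": -0.0045, "y": 0.0195, "z": 0.0, "spin": 0.114}, {"grip": 0.03, "x": -0.0025, "y": 0.0195, "z": 0.0, "spin": 0.113}, {"grip": 0.03, "x": 0.0, "y": 0.02, "z": 0.0, "spin": 0.114}, {"grip": 0.03, "x": 0.002, "y": 0.0195, "z": 0.0, "spin": 0.113}, {"grip": 0.03, "x": 0.0045, "y": 0.0195, "z": 0.0, "spin": 0.114}]
[{"grip": 0.03, "x": 0.0065, "y": 0.0185, "z": 0.0, "spin": 0.113}, {"grip": 0.03, "x": 0.0085, "y": 0.018, "z": 0.0, "spin": 0.114}, {"grip": 0.03, "x": 0.0105, "y": 0.0165, "z": 0.0, "spin": 0.113}, {"grip": 0.03, "x": 0.0125, "y": 0.0155, "z": 0.0, "spin": 0.114}, {"grip": 0.03, "x": 0, "y": 0, "z": 0, "spin": 0}]
[{"grip": 0.03, "x": 0, "y": 0, "z": 0, "spin": 0}, {"grip": 0.03, "x": 0, "y": 0, "z": 0, "spin": 0}]
end [ 0.5965 -0.1525  0.0801 -0.2455]
```

Request:
carry_out(targets=[{"grip": 0.03, "x": 0.0, "y": 0.0, "z": -0.027, "spin": 0}, {"grip": 0.03, "x": 0.0, "y": 0.0, "z": -0.027, "spin": 0}, {"grip": 0.03, "x": 0.0, "y": 0.0, "z": -0.0275, "spin": 0}, {"grip": 0.03, "x": -0.017, "y": 0.0105, "z": 0.0, "spin": 0.114}, {"grip": 0.03, "x": -0.0155, "y": 0.012, "z": 0.0, "spin": 0.114}])

```text
t: 38.75
eef_pos: [0.4527, 0.0849, 0.0786]
tcp_rot: [0.783, 0.622, 0.001, 0.001]
contact_force: [0.1, -0.0, -1.3]
opening: 0.421
grasp_force: 64.1
```

Request:
carry_out(targets=[{"grip": 0.03, "x": -0.0145, "y": 0.014, "z": 0.0, "spin": 0.114}, {"grip": 0.03, "x": -0.0125, "y": 0.0155, "z": 0.0, "spin": 0.114}, {"grip": 0.03, "x": -0.011, "y": 0.0165, "z": 0.0, "spin": 0.113}, {"grip": 0.03, "x": -0.009, "y": 0.018, "z": 0.0, "spin": 0.114}, {"grip": 0.03, "x": -0.0065, "y": 0.0185, "z": 0.0, "spin": 0.113}])

```text
t: 39.25
eef_pos: [0.5032, -0.001, 0.0772]
tcp_rot: [0.926, 0.376, -0.0, -0.0]
contact_force: [0.2, 1.3, -1.1]
opening: 0.423
grasp_force: 64.1
```

Request:
carry_out(targets=[{"grip": 0.03, "x": -0.0045, "y": 0.0195, "z": 0.0, "spin": 0.114}, {"grip": 0.03, "x": -0.0025, "y": 0.0195, "z": 0.0, "spin": 0.113}, {"grip": 0.03, "x": 0.0, "y": 0.02, "z": 0.0, "spin": 0.114}, {"grip": 0.03, "x": 0.002, "y": 0.0195, "z": 0.0, "spin": 0.113}, {"grip": 0.03, "x": 0.0045, "y": 0.0195, "z": 0.0, "spin": 0.114}])

```text
t: 39.75
eef_pos: [0.5546, -0.0857, 0.077]
tcp_rot: [0.995, 0.102, -0.0, -0.0]
contact_force: [0.6, 0.7, -2.2]
opening: 0.426
grasp_force: 64.1
```

Request:
carry_out(targets=[{"grip": 0.03, "x": 0.0065, "y": 0.0185, "z": 0.0, "spin": 0.113}, {"grip": 0.03, "x": 0.0085, "y": 0.018, "z": 0.0, "spin": 0.114}, {"grip": 0.03, "x": 0.0105, "y": 0.0165, "z": 0.0, "spin": 0.113}, {"grip": 0.03, "x": 0.0125, "y": 0.0155, "z": 0.0, "spin": 0.114}, {"grip": 0.03, "x": 0, "y": 0, "z": 0, "spin": 0}])

```text
t: 40.25
eef_pos: [0.596, -0.1561, 0.0768]
tcp_rot: [0.992, -0.125, -0.0, 0.001]
contact_force: [-0.6, 0.5, -1.8]
opening: 0.426
grasp_force: 64.1
```

Request:
carry_out(targets=[{"grip": 0.03, "x": 0, "y": 0, "z": 0, "spin": 0}, {"grip": 0.03, "x": 0, "y": 0, "z": 0, "spin": 0}])

```text
t: 40.45
eef_pos: [0.5952, -0.1512, 0.0772]
tcp_rot: [0.993, -0.121, -0.0, -0.0]
contact_force: [0.3, 0.2, -1.7]
opening: 0.424
grasp_force: 64.1
```

Request:
carry_out(targets=[{"grip": 0.03, "x": 0, "y": 0, "z": 0.02, "spin": 0}, {"grip": 0.03, "x": 0, "y": 0, "z": 0.02, "spin": 0}, {"grip": 0.03, "x": 0, "y": 0, "z": 0.007, "spin": 0}, {"grip": 0.03, "x": 0, "y": 0, "z": 0, "spin": 0}, {"grip": 0.03, "x": 0, "y": 0, "z": 0, "spin": 0}])

```text
t: 40.95
eef_pos: [0.5962, -0.1522, 0.0313]
tcp_rot: [0.993, -0.122, 0.0, 0.0]
contact_force: [0.7, 0.9, -1.5]
opening: 0.423
grasp_force: 64.1
```

Run:
```python
from plan import *
for _ in range(2):
    im=imaging.grab_frame("side")[:,:,::-1]; p,s=pose(); print(p,s["contact_force"].round(1),s["opening"])
cv2.imwrite("pics/side13.png",im)
g=lambda f:cv2.cvtColor(cv2.imread(f),cv2.COLOR_BGR2GRAY).astype(np.float32)
A,B=g("pics/side0.png"),g("pics/side13.png")
dz=p[2]-.0046; e=np.eye(3)*.001; c=np.array([.5965,-.1526,.046]); J=(P("side",c+e)-P("side",[c])); print(J.round(3).tolist(),dz)
sh=(P("side",c+[0,0,dz])-P("side",[c]))[0]; print("expected shift",sh)
for nm,(x0,y0,x1,y1) in {"left":(331,238,366,270),"leftedge":(330,238,350,266)}.items():
    T=A[y0:y1,x0:x1]; r=cv2.matchTemplate(B[y0-30:y1+6,x0-8:x1+8],T,cv2.TM_CCOEFF_NORMED); _,m,_,l=cv2.minMaxLoc(r)
    a,b=l; qx=.5*(r[b,a-1]-r[b,a+1])/(r[b,a-1]-2*r[b,a]+r[b,a+1]); qy=.5*(r[b-1,a]-r[b+1,a])/(r[b-1,a]-2*r[b,a]+r[b+1,a])
    print(nm,round(m,3),"shift",a+qx-8,b+qy-30)
```

```text
[ 0.59654438 -0.15239345  0.03165941 -0.24460293] [-0.5 -0.  -1.4] 0.42518784948620025
[ 0.59661104 -0.15251425  0.03174554 -0.24484809] [ 0.2 -0.3 -0.8] 0.423177156097572
[[0.573, -0.083], [-0.242, -0.291], [0.041, -0.542]] 0.02714554085169478
expected shift [  1.13132937 -14.92454445]
left 0.829 shift 0.14067078 -14.782289
leftedge 0.835 shift -0.02497387 -14.2944565
```

Request:
carry_out(targets=[{"grip": 0.03, "x": 0.0012, "y": 0, "z": 0.005, "spin": 0}, {"grip": 0.03, "x": 0, "y": 0, "z": 0.005, "spin": 0}, {"grip": 0.03, "x": 0, "y": 0, "z": 0.004, "spin": 0}, {"grip": 0.03, "x": 0, "y": 0, "z": 0, "spin": 0}, {"grip": 0.03, "x": 0, "y": 0, "z": 0, "spin": 0}])

```text
t: 41.55
eef_pos: [0.5967, -0.1528, 0.0162]
tcp_rot: [0.992, -0.122, -0.0, -0.0]
contact_force: [-0.4, -0.4, -1.0]
opening: 0.425
grasp_force: 64.1
```

Request:
carry_out(targets=[{"grip": 0.03, "x": 0, "y": 0, "z": 0.003, "spin": 0}, {"grip": 0.03, "x": 0, "y": 0, "z": 0.002, "spin": 0}, {"grip": 0.03, "x": 0, "y": 0, "z": 0, "spin": 0}])

```text
t: 41.85
eef_pos: [0.5965, -0.1528, 0.0111]
tcp_rot: [0.992, -0.122, -0.0, -0.0]
contact_force: [0.5, -1.0, -1.8]
opening: 0.423
grasp_force: 64.1
```

Request:
carry_out(targets=[{"grip": 0.03, "x": 0, "y": 0, "z": 0.002, "spin": 0}, {"grip": 0.03, "x": 0, "y": 0, "z": 0.001, "spin": 0}, {"grip": 0.03, "x": 0, "y": 0, "z": 0, "spin": 0}])

```text
t: 42.15
eef_pos: [0.5967, -0.1528, 0.0083]
tcp_rot: [0.992, -0.122, -0.0, 0.0]
contact_force: [-0.1, 0.5, -1.0]
opening: 0.425
grasp_force: 64.1
```

Request:
carry_out(targets=[{"grip": 0.03, "x": 0, "y": 0, "z": 0.002, "spin": 0}, {"grip": 0.03, "x": 0, "y": 0, "z": 0, "spin": 0}, {"grip": 0.03, "x": 0, "y": 0, "z": 0, "spin": 0}])

```text
t: 42.45
eef_pos: [0.5968, -0.1528, 0.0064]
tcp_rot: [0.992, -0.122, -0.0, 0.0]
contact_force: [-0.3, -1.1, -1.4]
opening: 0.423
grasp_force: 64.1
```

Request:
carry_out(targets=[{"grip": 0.03, "x": 0, "y": 0, "z": 0.0015, "spin": 0}, {"grip": 0.03, "x": 0, "y": 0, "z": 0, "spin": 0}, {"grip": 0.03, "x": 0, "y": 0, "z": 0, "spin": 0}])

```text
t: 42.75
eef_pos: [0.5972, -0.1529, 0.0054]
tcp_rot: [0.992, -0.122, 0.0, 0.0]
contact_force: [0.0, -0.2, 2.6]
opening: 0.421
grasp_force: 64.7
```

Request:
carry_out(targets=[{"grip": 0.03, "x": 0, "y": 0, "z": 0.001, "spin": 0}, {"grip": 0.03, "x": 0, "y": 0, "z": 0, "spin": 0}, {"grip": 0.03, "x": 0, "y": 0, "z": 0, "spin": 0}])

```text
t: 43.05
eef_pos: [0.5973, -0.1529, 0.0053]
tcp_rot: [0.992, -0.122, 0.0, 0.0]
contact_force: [-2.4, 0.8, 6.3]
opening: 0.428
grasp_force: 66.1
```

Request:
carry_out(targets=[{"grip": 0.03, "x": 0, "y": 0, "z": 0.0015, "spin": 0}, {"grip": 0.03, "x": 0, "y": 0, "z": 0, "spin": 0}, {"grip": 0.03, "x": 0, "y": 0, "z": 0, "spin": 0}])

```text
t: 43.35
eef_pos: [0.5974, -0.1529, 0.0052]
tcp_rot: [0.992, -0.122, 0.0, 0.001]
contact_force: [-6.2, 1.1, 14.8]
opening: 0.423
grasp_force: 67.9
```

Request:
carry_out(targets=[{"grip": 0.075, "x": 0, "y": 0, "z": 0, "spin": 0}, {"grip": 0.075, "x": 0, "y": 0, "z": 0, "spin": 0}, {"grip": 0.075, "x": 0, "y": 0, "z": 0, "spin": 0}, {"grip": 0.075, "x": 0, "y": 0, "z": 0, "spin": 0}, {"grip": 0.075, "x": 0, "y": 0, "z": 0, "spin": 0}])

```text
t: 43.85
eef_pos: [0.5969, -0.1528, 0.0023]
tcp_rot: [0.992, -0.122, -0.0, -0.0]
contact_force: [0.2, -0.1, -0.3]
opening: 0.878
grasp_force: 0.0
```

Request:
carry_out(targets=[{"grip": 0.075, "x": 0, "y": 0, "z": -0.03, "spin": 0}, {"grip": 0.075, "x": 0, "y": 0, "z": -0.04, "spin": 0}, {"grip": 0.075, "x": 0, "y": 0, "z": -0.04, "spin": 0}, {"grip": 0.075, "x": -0.04, "y": -0.02, "z": 0, "spin": 0}, {"grip": 0.075, "x": -0.04, "y": -0.02, "z": 0, "spin": 0}])

```text
t: 44.35
eef_pos: [0.53, -0.0944, 0.1141]
tcp_rot: [0.992, -0.123, 0.002, -0.0]
contact_force: [-0.8, 1.0, -0.7]
opening: 0.881
grasp_force: 0.0
```

Request:
carry_out(targets=[{"grip": 0.075, "x": -0.03, "y": -0.03, "z": 0, "spin": 0}, {"grip": 0.075, "x": -0.01, "y": -0.03, "z": 0, "spin": 0}, {"grip": 0.075, "x": 0, "y": 0, "z": 0, "spin": 0}, {"grip": 0.075, "x": 0, "y": 0, "z": 0, "spin": 0}])

```text
t: 44.75
eef_pos: [0.505, -0.0263, 0.1129]
tcp_rot: [0.993, -0.121, 0.001, 0.0]
contact_force: [-0.6, -0.9, -0.4]
opening: 0.884
grasp_force: 0.0
```

Run:
```python
from ridge import *; from plan import *
I={}
for c in("side","top"): I[c]=imaging.grab_frame(c)[:,:,::-1]; cv2.imwrite(f"pics/{c}14.png",I[c])
p,s=pose(); print(p,s["t"])
for c in("side","top"):
    print(c,"a",rfit(f"pics/{c}14.png",c,(.5965,-.1527,-.245)),"b",rfit(f"pics/{c}14.png",c,(.600,.065,.2115)))
cv2.imwrite("pics/c14.png",np.vstack([cv2.resize(I["side"][165:295,270:430],None,fx=3,fy=2.4,interpolation=cv2.INTER_CUBIC),cv2.resize(I["top"][150:250,200:380],(480,267),interpolation=cv2.INTER_CUBIC)]))
```

```text
[ 0.5050257  -0.02795669  0.11248517 -0.2466043 ] 44.85
side a (array([ 0.5954, -0.1518, -0.2412]), np.float64(153.6)) b (array([0.5995, 0.0655, 0.2139]), np.float64(92.3))
top a (array([ 0.5963, -0.1524, -0.2457]), np.float64(156.1)) b (array([0.5962, 0.0673, 0.1674]), np.float64(5.3))
```

View pics/c14.png

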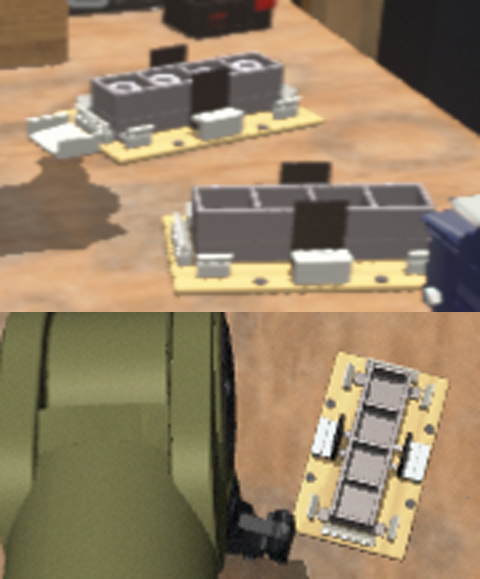

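Both cassettes sit home: the empty one in the filling dock, the full one in the feeder with its nuts showing. The tabs are out and the arm is clear. The empty cassette's rim fit matches its reference, so I'm handing in.

Run:
```python
from workcell import manip
print(manip.hand_in())
```

```text
the job is handed in; nothing more can be done
None
```

I handed the job in at about 45 s; the interface gave no verdict. By the camera checks, the full cassette (all four nuts) is home in the feeder dock, the empty one is home in the filling dock, all tabs look sprung out, and the arm is clear.

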